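Clear the bottles, weigh the jar behind them, put the bottles back

ROBOT

A 7-joint arm with a two-finger parallel gripper is mounted at the origin on the work surface. World frame = base frame: x ahead of the robot, y to its left, z up, the work surface at z = 0. Lengths are in mm, angles in rad, forces in N, time in s.
With the tool pointing down it reaches from about 425 to 1025 mm from the base axis. Payload 3.6 kg.
Tool frame: the origin (TCP) lies at the very end of the fingers, on their centre line; the grasp point (between the pads) lies 19 mm behind it; z points along the fingers, x is the direction in which the jaws open and shut, and the axes are right-handed (so a half turn about z gives the same grasp; the last joint's range is limited). The gripper opens to 85 mm and grips with 20 to 120 N. Pads are 22 mm wide; open, the fingers measure 114 mm over their backs; the gripper's body (76 mm by 85 mm) begins 54 mm behind the grasp point. The pads swing forward as they close: fully open they stand 13 mm farther back than shut.
Start: joints at [-1.266, 0.591, 0.048, 1.609, -0.033, 0.943, -0.034], TCP at [281.523, 668.113, 231.302] pointing down, gripper open.
Joint ranges: [-2.69, 2.69], [-0.47, 2.24], [-1.27, 1.36], [0.19, 2.51], [-1.53, 4.68], [0.08, 2.07], [-3.09, 3.09]. Speed limits (rad/s): [2.57, 2.57, 3.14, 3.14, 3.14, 3.14, 3.14].

INTERFACE

Orientations are given as a unit quaternion [w, x, y, z].
In Python, from cell import * gives the robot as it stands.
- The arm moves only by the tool arm_command, never from a script. Its argument "motion" is a list of rows, each a list of 7 numbers: the shift along the tool's x, y, z in cm, then the turn, a rotation vector about the tool's x, y, z in rad, then the opening in per cent of the stroke, from 0 (shut) to 100 (fully open). In form: [[tx, ty, tz, ax, ay, az, claw], ...]. A call has 1 to 20 rows; each row shifts and turns the pose as measured when the row begins, along the tool's axes as they then stand; what a row does not reach is not made up. A row lasts 1/12 s, in which the tool goes at most 41.7 mm and 7.16 degrees, less where a joint would pass 70% of its speed; a pose out of reach is approached as far as the arm can. A call is refused whole if a number of a shift passes 4.17 or a number of a turn 0.125, either way. A call with a gripper value outside its range is refused whole. The fingers move at their own pace and stop on an object; "grip_force" is the grip in N (left out, the last holds). Time passes only in rows, so rows that do not move let the fingers close. It gives the time, the measured TCP pose, the force and the opening at its end, in the units of the state.
- get_obs(): the state, without advancing time (a new reading comes with each control period).
- camera(name): name is "scene" or "top" or "wrist"; returns the picture (400x640x3 uint8, blue, green, red); there is no depth.
- get_calibration(name): a dict with "intrinsics" (3x3 intrinsics, pixels), "rvec" (rotation vector, rad) and "tvec" (3), from world to camera coordinates, as OpenCV has them; the wrist camera has in their place "T_tool_cam" (4x4, takes a point from camera to tool coordinates, whose origin is the TCP and whose axes are the tool frame's). Camera axes: x right, y down, z forward; pixel columns grow to the right and rows downward; lengths in mm; the calibration is good to about 2 mm. A picture is of the moment at which its call begins: read the wrist's pose just before it. get_calibration takes no time and is no camera call.
- job_done(): hands the job in, once; it reports no verdict.
Trained networks look in the newest picture that a camera, given by its name, has taken for a name from the list of things; names that differ only in an ending like _2 or _b are one class to them, and where a whole thing is asked for, a point or a joint stands for the part that bears it (a point fixed in the world has none). Each returns a list of dicts, best first, with "conf" (0 to 1); they miss things now and then, are a little off and sometimes report something else, mostly with a low value. They report only what shows in the picture. A call takes as long as a camera call. They do not tell look-alikes from the thing itself.
- trace(thing, camera): "mask" (400x640 bool, what is visible of it) and "point" ([column, row] in pixels, amid what is visible of it).
- mark_of(thing, camera): "point" ([column, row] in pixels: a listed point, or the origin of a listed thing).
The state is a dict: "time_s": time; "joint_pos": joint angles; "joint_vel": joint speeds; "joint_torque": joint torques, N m; "position": TCP position; "tool_rot": TCP orientation; "contact_force": force on the tool from outside, world axes, zero at the start; "moment": the same for the moment, N m; "opening": finger opening in mm.
Only numpy, scipy, OpenCV 4.12 (cv2) and the standard library are available. Lean on these libraries where they do the work, as an engineer would, in place of code of your own. Each camera call takes 0.05 s, during which the arm holds its last target.

TASK

The squat jar in the middle of the round bottle tray is hemmed in by three taller vessels: move the tall bottle, the square bottle and the stoppered flask to the rectangular steel side tray so that all three stand upright in it, then lift the jar out and set it gently in the middle of the balance pan. Then put each of the three vessels back, upright, on the very ring of the round tray that it came from. Do not knock any of them over, and do not shift the little vial on the round tray or the tape roll in the side tray.

Things in the scene. Friction and masses are not known exactly. Their poses are not given: they have to be found in the camera images.
- round_tray: Round flat grey tray, fixed: disc 236 mm across, 8 mm thick, no rim. Origin at the centre of its underside, z up. Three dark ring outlines (84 mm across), centred at (x, y) = (-72, 0), (36, 62.4), (36, -62.4) mm in its own axes, mark the vessels' places. At the start one vessel stands centred on each ring (which one differs each time), the jar within 6 mm of the middle.
- side_tray_in (a point): Rectangular steel side tray with a low rim, fixed: 260 x 200 mm outside, 5 mm walls, rim 22 mm and floor 5 mm above the bench. This point is the centre of its inner floor; x along the long side, y along the short side, z up. Only a tape roll lies in it, along its +y side; all of the -y half is empty.
- pan (a point): Round steel pan (130 mm across) of the white bench balance, fixed. This point is the centre of the pan's top face, 72 mm above the bench; z up. The balance's body is 250 x 190 mm and 55 mm high, its pan centre 35 mm from the body's middle along +x; the display is at the -x end. The pan does not give.
- tall_bottle_c (a point): Loose tall round white plastic bottle, 145 mm high, body 52 mm across up to 92 mm, shoulder to 114 mm, then a grey round screw cap 32 mm across from 114 mm to the top at 145 mm, a good place to grip. 0.18 to 0.35 kg. Point on its axis, half-way up (72.5 mm above its foot); z up along its axis.
- square_bottle_c (a point): Loose square amber glass bottle, 118 mm high, body 52 x 52 mm up to 78 mm, shoulder to 88 mm, then a grey round cap 36 mm across from 88 mm to the top at 118 mm, a good place to grip. 0.2 to 0.39 kg. Point on its axis, half-way up (59 mm above its foot); z up along its axis.
- flask_c (a point): Loose conical clear glass flask, 128 mm high, 68 mm across at the foot, tapering to a 28 mm neck from 75 to 100 mm, with a dark rubber stopper fixed in it, 34 mm across from 100 mm to the top at 128 mm, a good place to grip. 0.15 to 0.31 kg. Point on its axis, half-way up (64 mm above its foot); z up along its axis.
- jar_c (a point): Loose squat round amber jar with a fixed flat white lid: 50 mm high, body 50 mm across up to 36 mm, lid 53 mm across above it. 0.1 to 0.2 kg. Point on its axis, half-way up (25 mm above its foot); z up along its axis.
- vial_c (a point): Bystander, to be left alone: small clear vial with a white cap, 22 mm across, 34 mm high, loose on the edge of the round tray between two rings, about 92 mm from the tray's centre. Point at its centre, half-way up; z up.
- tape_roll_c (a point): Bystander, to be left alone: brown roll of tape lying flat, 52 mm across, 28 mm hole, 19 mm high, loose in the side tray along its +y side (its centre about 58 mm from the tray's long centre line). Point at its centre, half-way up; z up.
Not all that is in view belongs to the job. Leave any purple look-alike of the part that bears tall_bottle_c alone. There is more than one size of the part that bears jar_c; the job needs the larger.

How it is judged:
By the outcome, as a careful person would: the job done as asked, in the order asked, and still so for the second after the job is handed in, with the robot touching nothing.
It also fails if it takes over 149 s, if anything falls off the work surface, if the arm or the gripper's body presses on something with over 40 N, if the wrist force passes 120 N, or if a joint passes its speed limit or range.

## Working session

There is one attempt and no reset: what is moved stays moved. The work goes in short steps, Python scripts to look and compute and a tool call to move; the robot and the scene stay as the last step left them, time stands still between calls to the robot, and variables do not carry over. Pictures are saved under pics/ and viewed, and the job is handed in when it is done.

Besides the shell and the picture viewer there is one more tool, called after "Emit:" as name(argument=value, ...) on one line, values as JSON. arm_command: Moves the arm, as the interface text tells. Its arguments: {"type":"object","properties":{"motion":{"type":"array","items":{"type":"array","items":{"type":"number"}}},"grip_force":{"type":"number"}},"required":["motion"]}

```bash
ls; mkdir -p pics; python3 - <<'E'
from cell import *
import cv2
print(get_obs())
for n in ["scene","top","wrist"]:
    im=camera(n); cv2.imwrite(f"pics/a_{n}.png",im); print(n,get_calibration(n))
print(get_obs()["time_s"])
E
```

```text
pics
{'time_s': 0.0, 'joint_pos': array([-1.26549134,  0.5921254 ,  0.04831424,  1.60984842, -0.0333154 ,
        0.94271007, -0.03370603]), 'joint_vel': array([-3.32479096e-04, -2.17524595e-03, -2.87426364e-04,  1.84332580e-03,
        5.01986731e-05, -3.67217619e-04,  8.11853392e-04]), 'joint_torque': array([-2.42514379e-04, -5.48697996e+01,  1.54651020e+00, -1.98120385e+01,
        9.37341771e-03,  8.87787086e-03,  6.49273659e-06]), 'position': array([281.20197502, 667.32857967, 230.12702976]), 'tool_rot': array([ 6.83015045e-04,  8.33146721e-01,  5.53050843e-01, -9.16401167e-04]), 'contact_force': array([-0.29682823, -0.28145374, -0.54351747]), 'moment': array([-0.00790766, -0.09531442,  0.01716579]), 'opening': 85.1535055906328}
scene {'intrinsics': array([[510.17229876,   0.        , 319.27345063],
       [  0.        , 510.17229876, 193.75185248],
       [  0.        ,   0.        ,   1.        ]]), 'rvec': array([ 1.02416634,  2.5430969 , -0.90559677]), 'tvec': array([ 310.16540202, -220.65806777, 1542.54961201])}
top {'intrinsics': array([[397.05769455,   0.        , 318.33899257],
       [  0.        , 397.05769455, 201.04538829],
       [  0.        ,   0.        ,   1.        ]]), 'rvec': array([ 2.1530136 , -2.14378971,  0.14670873]), 'tvec': array([ 45.30486311, 465.61218743, 893.4209981 ])}
wrist {'intrinsics': array([[305.30092956,   0.        , 311.09366079],
       [  0.        , 305.30092956, 195.05347819],
       [  0.        ,   0.        ,   1.        ]]), 'T_tool_cam': array([[ 9.99999839e-01, -4.52648338e-04,  3.43379550e-04,
         6.43515335e-01],
       [ 3.31034441e-04,  9.55386677e-01,  2.95357728e-01,
        -7.70133147e+01],
       [-4.61753432e-04, -2.95357567e-01,  9.55386673e-01,
        -1.41760785e+02],
       [ 0.00000000e+00,  0.00000000e+00,  0.00000000e+00,
         1.00000000e+00]])}
0.15
```

View pics/a_scene.png

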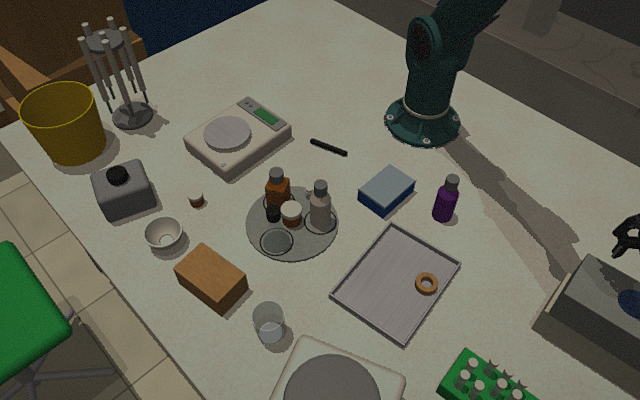

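View pics/a_top.png

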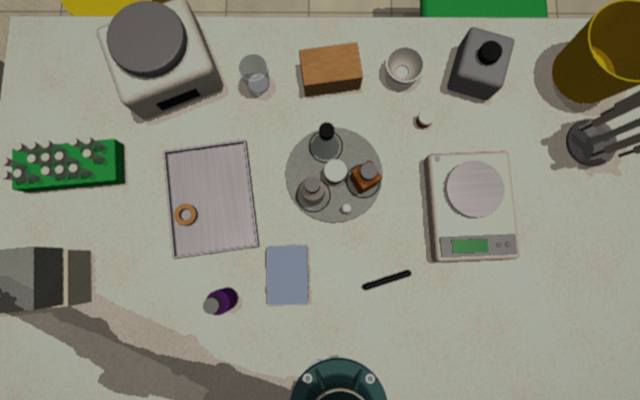

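View pics/a_wrist.png

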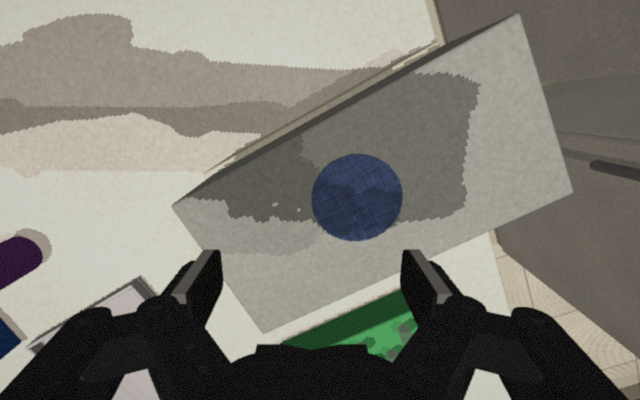

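The top view shows the round tray at about (335,174), with the flask at (326,145), the tall bottle at (312,190), the square bottle at (366,177) and the jar at (335,171). The side tray is at (211,199) and the balance pan at (475,189). The purple bottle at (220,300) and the small jar at (424,120) are decoys.

```bash
cat > h.py <<'E'
from cell import *
import cv2, numpy as np
def cal(n):
    c=get_calibration(n); R=cv2.Rodrigues(c["rvec"])[0]; return c["intrinsics"],R,c["tvec"]
def ray(n,p):
    K,R,t=cal(n); d=R.T@np.linalg.solve(K,[p[0],p[1],1]); return -R.T@t,d
def atz(n,p,z):
    o,d=ray(n,p); return (o+d*(z-o[2])/d[2])
def proj(n,X):
    K,R,t=cal(n); q=K@(R@np.asarray(X,float)+t); return q[:2]/q[2]
E
python3 - <<'E'
from h import *
H={"round_tray":0,"side_tray_in":5,"pan":72,"tall_bottle_c":80.5,"square_bottle_c":67,"flask_c":72,"jar_c":33,"vial_c":25,"tape_roll_c":14.5}
for n in ["top","scene"]:
    camera(n)
    for k,z in H.items():
        print(n,k,[(np.round(m["point"],1).tolist(),round(m["conf"],2),atz(n,m["point"],z)[:2].round(1).tolist()) for m in mark_of(k,n)[:3]])
im=camera("top"); 
cv2.imwrite("pics/b1.png",cv2.resize(im[110:240,260:420],None,fx=5,fy=4.6,interpolation=cv2.INTER_CUBIC)[:600])
cv2.imwrite("pics/b2.png",cv2.resize(im[120:270,140:290],None,fx=4,fy=4,interpolation=cv2.INTER_CUBIC))
cv2.imwrite("pics/b3.png",cv2.resize(im[140:270,410:540],None,fx=4,fy=4,interpolation=cv2.INTER_CUBIC))
print(get_obs()["time_s"])
E
```

```text
top round_tray [([333.7, 173.8], 0.58, [537.1, 10.3])]
top side_tray_in [([211.2, 199.7], 0.81, [471.4, 304.9])]
top pan [([474.0, 185.1], 0.93, [497.4, -301.6])]
top tall_bottle_c [([220.9, 299.3], 0.73, [245.9, 254.4]), ([312.0, 192.1], 0.68, [478.7, 61.3])]
top square_bottle_c [([365.0, 174.5], 0.85, [521.7, -58.2])]
top flask_c [([329.1, 139.7], 0.8, [601.2, 23.3])]
top jar_c [([335.9, 171.7], 0.93, [535.3, 6.3]), ([423.8, 117.5], 0.7, [668.8, -204.8])]
top vial_c [([344.1, 207.1], 0.46, [452.4, -13.2])]
top tape_roll_c [([182.5, 216.4], 0.88, [429.9, 368.6])]
scene round_tray [([292.5, 222.7], 0.67, [537.0, 12.0])]
scene side_tray_in [([394.3, 280.0], 0.71, [478.4, 302.0])]
scene pan [([226.2, 130.2], 0.7, [490.8, -308.8])]
scene tall_bottle_c [([320.6, 205.4], 0.84, [490.3, 66.3]), ([446.7, 197.7], 0.79, [250.6, 263.0])]
scene square_bottle_c [([275.6, 187.1], 0.88, [524.2, -62.0])]
scene flask_c [([273.5, 227.7], 0.6, [612.1, 32.6]), ([228.3, 132.8], 0.21, [492.9, -296.6])]
scene jar_c [([289.5, 214.4], 0.89, [540.4, 6.4]), ([196.3, 197.0], 0.62, [675.8, -201.0])]
scene vial_c [([306.2, 190.4], 0.63, [452.6, -26.6])]
scene tape_roll_c [([426.5, 283.0], 0.83, [435.8, 361.3])]
1.2
```

View pics/b1.png

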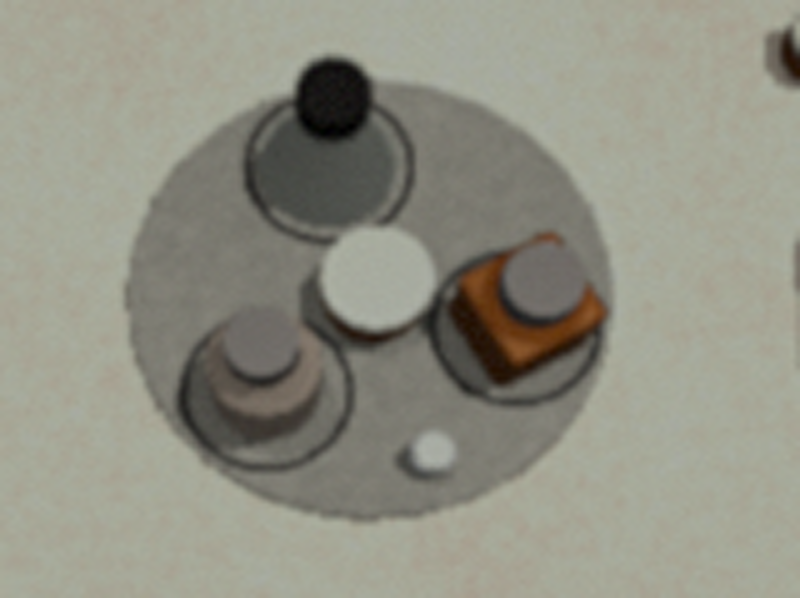

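View pics/b2.png

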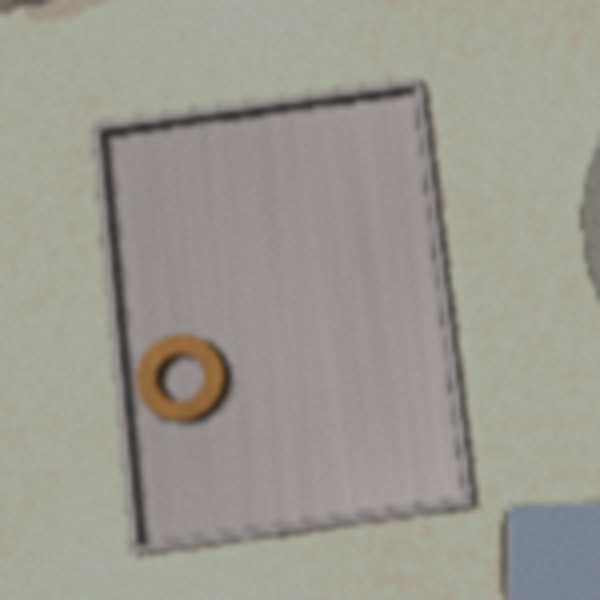

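View pics/b3.png

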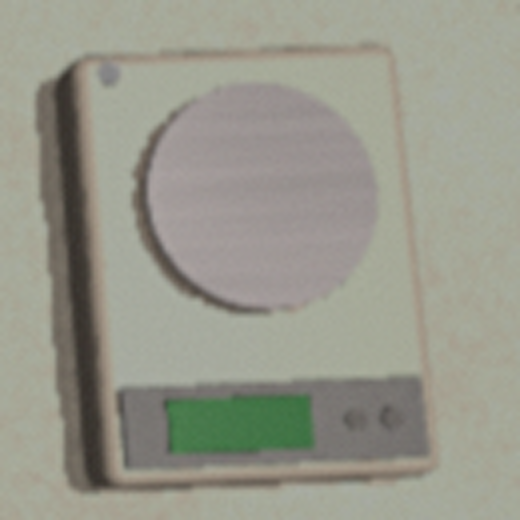

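```bash
python3 - <<'E'
from h import *
P={"flask":((326.8,131.3),136),"tall":((312.4,184.3),153),"square":((368.8,171.1),126),"jar":((335.6,170.4),58),"rflask":((325.8,146.5),8),"rtall":((313.2,194.8),8),"rsq":((363,180.7),8),"tray":((333.9,175.2),8),"pan":((475.5,189.2),72),"vial":((346.6,208.4),42)}
for k,(p,z) in P.items():
    X=atz("top",p,z); print(k,X[:2].round(1),"scene px",proj("scene",X).round(1))
print([atz("top",(140+a/4,120+b/4),22)[:2].round(0).tolist() for a,b in [(100,129),(420,84),(475,503),(138,550)]])
im=camera("scene"); 
cv2.imwrite("pics/c1.png",cv2.resize(im[150:270,230:350],None,fx=5,fy=5,interpolation=cv2.INTER_CUBIC))
cv2.imwrite("pics/c2.png",cv2.resize(im[80:180,170:300],None,fx=5,fy=5,interpolation=cv2.INTER_CUBIC))
cv2.imwrite("pics/c3.png",cv2.resize(im[215:350,320:470],None,fx=4,fy=4,interpolation=cv2.INTER_CUBIC))
E
```

```text
flask [600.3  29.7] scene px [274.7 207.7]
tall [483.   59.2] scene px [320.9 182.7]
square [516.7 -59.4] scene px [277.1 170.5]
jar [532.9   8. ] scene px [291.7 207. ]
rflask [603.3  29.8] scene px [277.2 240.1]
rtall [483.9  59.8] scene px [320.5 220.1]
rsq [518.8 -60.1] scene px [279.1 200.9]
tray [532.   10.1] scene px [293.3 219.3]
pan [ 488.1 -304.5] scene px [227.9 130.5]
vial [447.3 -17.8] scene px [309.9 187. ]
[[584.0, 416.0], [612.0, 225.0], [361.0, 185.0], [334.0, 380.0]]
```

View pics/c1.png

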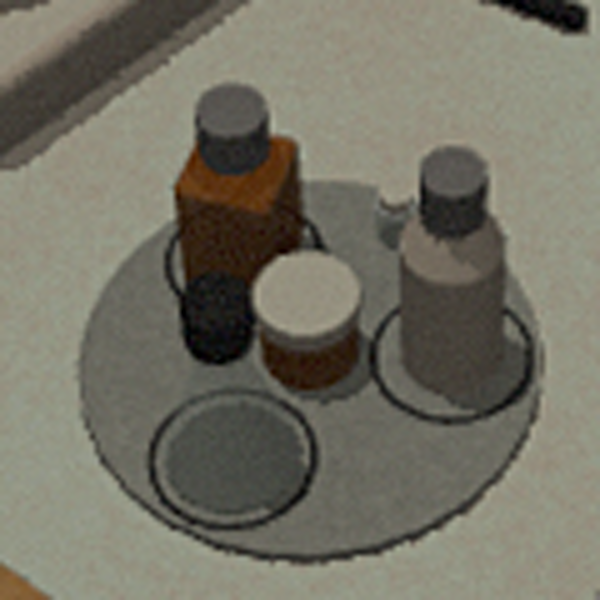

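View pics/c2.png

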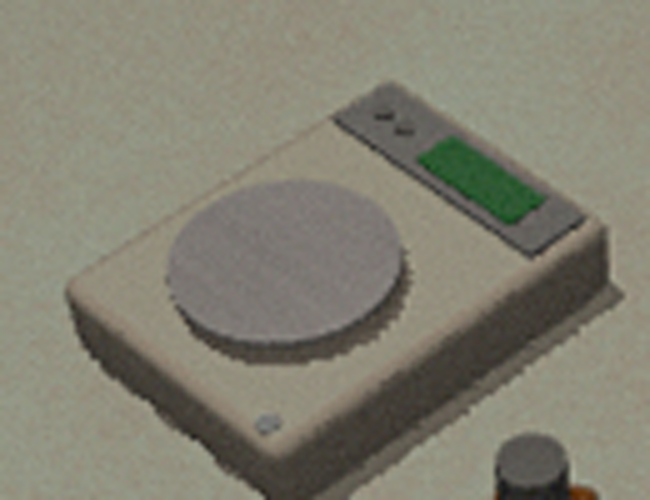

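View pics/c3.png

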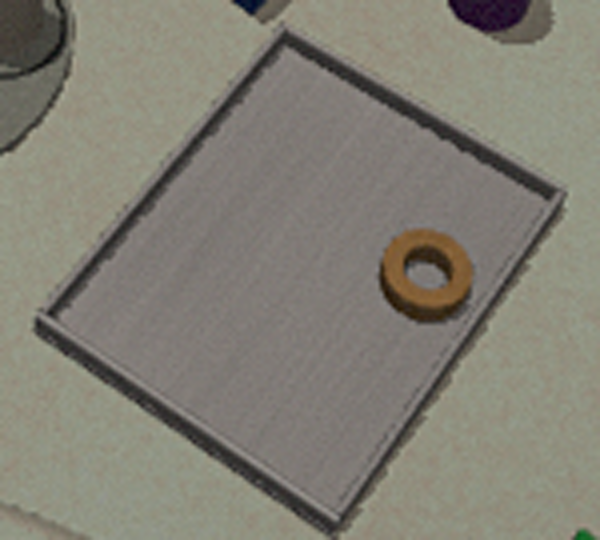

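Both fixed cameras agree to a few mm: flask about (601,30), tall bottle (484,60), square bottle (517,-59), jar (533,8) and pan (489,-304). The side tray centre is about (473,301), yawed about 8.5°. Next I turn the tool so its x axis lies along world y, and move above the round tray for a close look.

Emit:
arm_command(motion=[[0,0,-1.5,0,0,-0.1,100],[0,0,-1.5,0,0,-0.1,100],[0,0,-1.5,0,0,-0.1,100],[0,0,-1.5,0,0,-0.1,100],[-4,1.3,0,0,0,0,100],[-4,1.3,0,0,0,0,100],[-4,1.3,0,0,0,0,100],[-4,1.3,0,0,0,0,100],[-4,1.3,0,0,0,0,100],[-4,1.3,0,0,0,0,100],[-4,1.3,0,0,0,0,100],[-4,1.3,0,0,0,0,100],[-4,1.3,0,0,0,0,100],[-4,1.3,0,0,0,0,100],[-4,1.3,0,0,0,0,100],[-4,1.3,0,0,0,0,100],[-4,1.3,0,0,0,0,100],[-4,1.3,0,0,0,0,100],[-4,1.3,0,0,0,0,100],[0,0,0,0,0,0,100]], grip_force=50)

```text
time_s: 2.92
position: [490.2, 76.6, 291.8]
tool_rot: [-0.001, 0.697, 0.717, 0.007]
contact_force: [-0.3, 0.3, 0.2]
opening: 85.4
```

```bash
cat >> h.py <<'E'
from scipy.spatial.transform import Rotation as Rn
def tool():
    o=get_obs(); q=o["tool_rot"]; T=np.eye(4); T[:3,:3]=Rn.from_quat([q[1],q[2],q[3],q[0]]).as_matrix(); T[:3,3]=o["position"]; return T
def watz(T,p,z):
    c=get_calibration("wrist"); M=T@c["T_tool_cam"]; d=M[:3,:3]@np.linalg.solve(c["intrinsics"],[p[0],p[1],1]); o=M[:3,3]
    return o+d*(z-o[2])/d[2]
def show(im,name,sl,f):
    cv2.imwrite(f"pics/{name}.png",cv2.resize(im[sl],None,fx=f,fy=f,interpolation=cv2.INTER_CUBIC))
E
python3 - <<'E'
from h import *
T=tool(); im=camera("wrist"); cv2.imwrite("pics/d.png",im); print(T.round(4)); print(get_obs()["time_s"],get_obs()["joint_pos"].round(2))
E
```

```text
[[-2.960000e-02  9.995000e-01  8.100000e-03  4.901961e+02]
 [ 9.995000e-01  2.950000e-02  1.070000e-02  7.662980e+01]
 [ 1.050000e-02  8.400000e-03 -9.999000e-01  2.917966e+02]
 [ 0.000000e+00  0.000000e+00  0.000000e+00  1.000000e+00]]
2.9667 [-0.35  0.22  0.12  2.06 -0.05  0.85  1.41]
```

View pics/d.png

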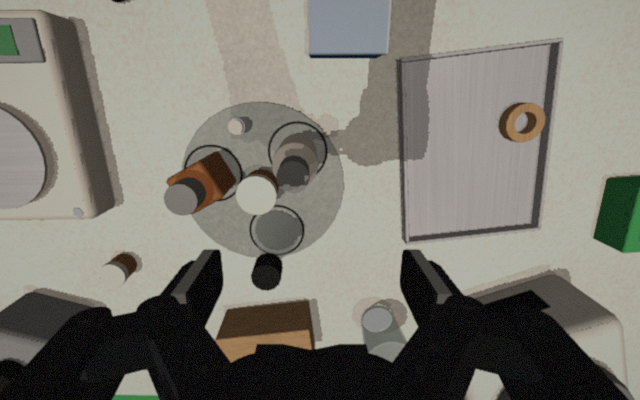

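```bash
python3 - <<'E'
from h import *
im=cv2.imread("pics/d.png"); show(im,"d1",np.s_[90:300,150:350],3.0) if 0 else cv2.imwrite("pics/d1.png",cv2.resize(im[100:295,150:350],None,fx=3,fy=3,interpolation=cv2.INTER_CUBIC))
E
```

```text
(no output)
```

View pics/d1.png

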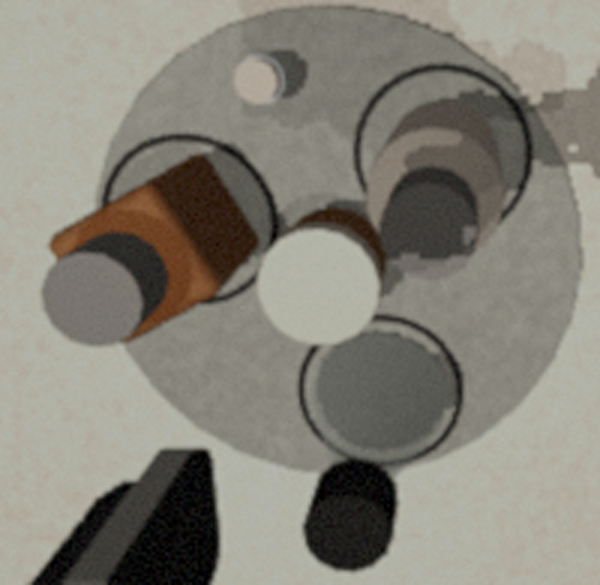

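```bash
python3 - <<'E'
from h import *
T=tool()
for k,(p,z) in {"sq":((91,297),126),"jar":((320,286),58),"flask":((348,525),136),"tall":((428,216),153),"rf":((381,391),8),"rt":((443,150),8),"rs":((190,217),8),"vial":((259,79),42)}.items():
    q=((p[0]+.5)/3-.5+150,(p[1]+.5)/3-.5+100); print(k,watz(T,q,z)[:2].round(1))
E
```

```text
sq [516.6 -53.3]
jar [532.2  15.7]
flask [599.6  36.8]
tall [477.7  65.5]
rf [603.  37.]
rt [480.3  66. ]
rs [515.7 -53.1]
vial [447.5 -10.2]
```

```bash
python3 - <<'E'
from h import *
T=tool(); print(T.round(4)); print(get_obs()["time_s"],get_obs()["joint_vel"].round(3))
E
```

```text
[[-3.250000e-02  9.994000e-01  6.800000e-03  4.890976e+02]
 [ 9.994000e-01  3.240000e-02  1.310000e-02  8.029940e+01]
 [ 1.290000e-02  7.200000e-03 -9.999000e-01  2.917013e+02]
 [ 0.000000e+00  0.000000e+00  0.000000e+00  1.000000e+00]]
2.9667 [-0.055 -0.001 -0.087  0.007 -0.034  0.006 -0.032]
```

```bash
cat >> h.py <<'E'
def go(x,y,z,yaw=90):
    T=tool(); a=np.radians(yaw); X=np.array([np.cos(a),np.sin(a),0]); Z=np.array([0,0,-1.]); R=np.c_[X,np.cross(Z,X),Z]
    print("d cm",(T[:3,:3].T@(np.array([x,y,z])-T[:3,3])/10).round(2),"rot",Rn.from_matrix(T[:3,:3].T@R).as_rotvec().round(4),"vel",np.abs(get_obs()["joint_vel"]).max().round(3))
E
python3 -c "
from h import *
go(482,60,180)"
```

```text
d cm [-2.15 -0.86 11.14] rot [ 0.007  -0.013   0.0325] vel 0.087
```

Emit:
arm_command(motion=[[-1,-0.4,2,0.007,-0.013,0.03,100],[-1,-0.4,3,0,0,0,100],[-0.1,0,3,0,0,0,100],[0,0,3,0,0,0,100],[0,0,0,0,0,0,100],[0,0,0,0,0,0,100]])

```text
time_s: 3.47
position: [485.6, 63.9, 181.9]
tool_rot: [0.002, 0.706, 0.708, 0.006]
contact_force: [-0.2, 0.8, 0.6]
opening: 85.1
```

```bash
python3 -c "
from h import *
print(tool().round(3)); go(482,60,122)
T=tool(); im=camera('wrist'); cv2.imwrite('pics/e.png',im)"
```

```text
[[-3.00000e-03  1.00000e+00  1.00000e-02  4.85564e+02]
 [ 1.00000e+00  3.00000e-03  6.00000e-03  6.39220e+01]
 [ 6.00000e-03  1.00000e-02 -1.00000e+00  1.81947e+02]
 [ 0.00000e+00  0.00000e+00  0.00000e+00  1.00000e+00]]
d cm [-0.42 -0.42  5.99] rot [ 0.0103 -0.0056  0.0029] vel 0.039
```

View pics/e.png

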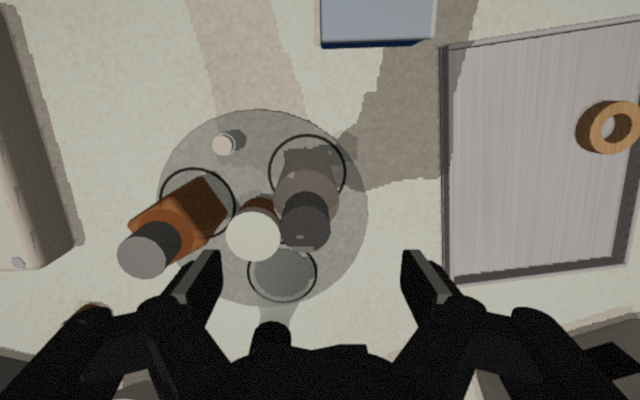

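```bash
python3 -c "
from h import *
T=np.array([[-3e-3,1,.01,485.56],[1,.003,.006,63.92],[.006,.01,-1,181.95],[0,0,0,1]])
for p,z in [((304,233),153),((143,257),126),((254,236),58),((307,167),8),((198,203),8),((282,274),8)]: print(watz(T,p,z)[:2].round(1))
go(482,60,122)"
```

```text
[486.2  61. ]
[517.6 -55.7]
[533.3  11.8]
[477.4  62. ]
[517.5 -56.8]
[606.3  32.3]
d cm [-0.44 -0.39  6.  ] rot [ 0.0099 -0.0056  0.0034] vel 0.028
```

Emit:
arm_command(motion=[[-0.35,-0.3,1.5,0.01,-0.006,0.003,100],[0,0,1.5,0,0,0,100],[0,0,1.5,0,0,0,100],[0,0,1.5,0,0,0,100],[0,0,0,0,0,0,100],[0,0,0,0,0,0,100]])

```text
time_s: 4.02
position: [491.8, 67.2, 131.3]
tool_rot: [0.005, 0.705, 0.709, 0.01]
contact_force: [-0.5, 0.7, 0.8]
opening: 85.4
```

```bash
python3 -c "
from h import *
go(483,61,122);print(tool()[:3,3])"
```

```text
d cm [-0.62 -0.9   0.9 ] rot [ 0.0207 -0.0068  0.0068] vel 0.013
[491.75092119  67.24585283 131.27397021]
```

Emit:
arm_command(motion=[[-0.3,-0.5,0.3,0.02,-0.007,0.007,100],[-0.3,-0.4,0.3,0,0,0,100],[0,0,0.2,0,0,0,100],[0,0,0,0,0,0,100]])

```text
time_s: 4.35
position: [485.4, 62.3, 127.4]
tool_rot: [0.002, 0.707, 0.707, 0.003]
contact_force: [-0.3, 0.1, -0.1]
opening: 85.3
```

```bash
python3 -c "
from h import *
go(483,61,122);print(tool()[:3,3])"
```

```text
d cm [-0.13 -0.25  0.54] rot [ 0.0075 -0.0015  0.0005] vel 0.02
[485.44564242  62.25585445 127.40583811]
```

Emit:
arm_command(motion=[[-0.2,-0.4,0.8,0.008,-0.001,0,100],[0,0,0,0,0,0,100],[0,0,0,0,0,0,0],[0,0,0,0,0,0,0],[0,0,0,0,0,0,0],[0,0,0,0,0,0,0],[0,0,0,0,0,0,0],[0,0,0,0,0,0,0],[0,0,0,0,0,0,0],[0,0,0,0,0,0,0]])

```text
time_s: 5.18
position: [481.1, 59.8, 119.2]
tool_rot: [-0.001, 0.707, 0.707, -0.0]
contact_force: [0.4, -0.8, -1.1]
opening: 30.7
```

```bash
python3 -c "
from h import *
go(483,61,122);print(tool().round(3),get_obs()['contact_force'],get_obs()['joint_vel'].round(3))
im=camera('scene'); show(im,'f1',np.s_[130:270,220:360],4)
im=camera('wrist'); cv2.imwrite('pics/f2.png',im)"
```

```text
d cm [ 0.12  0.19 -0.28] rot [-0.001  -0.0005 -0.0001] vel 0.002
[[ 0.00000e+00  1.00000e+00 -1.00000e-03  4.81105e+02]
 [ 1.00000e+00 -0.00000e+00  1.00000e-03  5.97810e+01]
 [ 1.00000e-03 -1.00000e-03 -1.00000e+00  1.19205e+02]
 [ 0.00000e+00  0.00000e+00  0.00000e+00  1.00000e+00]] [ 0.4017241  -0.75760196 -1.059159  ] [-0.001  0.001  0.     0.     0.002  0.001 -0.002]
```

View pics/f1.png

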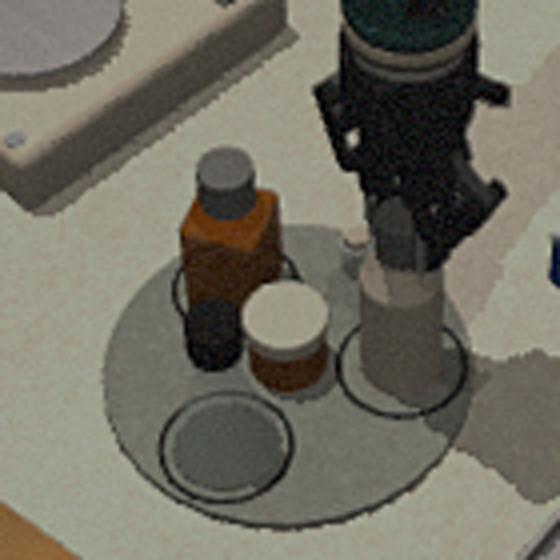

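View pics/f2.png

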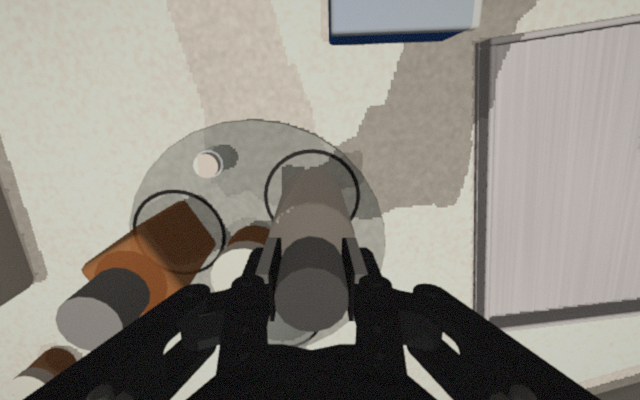

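The tall bottle is gripped by its cap, opening 30.7 mm. I lift it and carry it to the side tray.

Emit:
arm_command(motion=[[0,0,-1,0,0,0,0],[0,0,-2,0,0,0,0],[0,0,-2,0,0,0,0],[1,-0.4,-0.5,0,0,0,0],[2.5,-1,0,0,0,0,0],[3,-1.2,0,0,0,0,0],[3,-1.2,0,0,0,0,0],[3,-1.2,0,0,0,0,0],[2.5,-1,0,0,0,0,0],[1.5,-0.6,0,0,0,0,0],[1,-0.4,0,0,0,0,0],[0,0,0,0,0,0,0],[0,0,0,0,0,0,0]])

```text
time_s: 6.37
position: [402.4, 247.2, 177.4]
tool_rot: [-0.002, 0.707, 0.707, -0.001]
contact_force: [-0.4, 0.3, -2.4]
opening: 30.9
```

```bash
python3 -c "
from h import *
go(403,250,117);print(tool()[:3,3].round(1),get_obs()['opening'])
for n in ['wrist','top']: im=camera(n); cv2.imwrite(f'pics/g_{n}.png',im)
show(im,'g2',np.s_[120:270,140:350],3.5)"
```

```text
d cm [0.27 0.08 6.05] rot [-0.004  -0.0026  0.0002] vel 0.033
[402.4 247.2 177.4] 30.86004668254927
```

View pics/g_wrist.png

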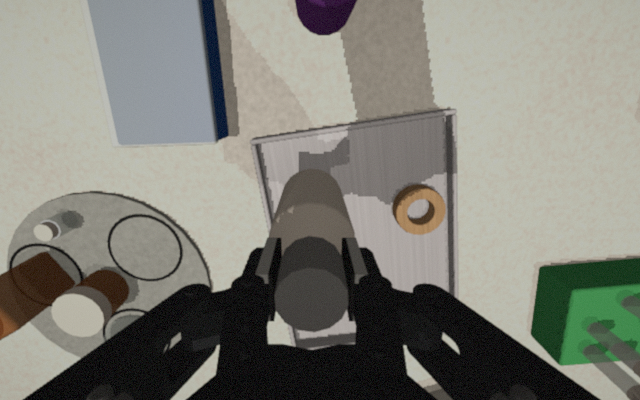

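View pics/g2.png

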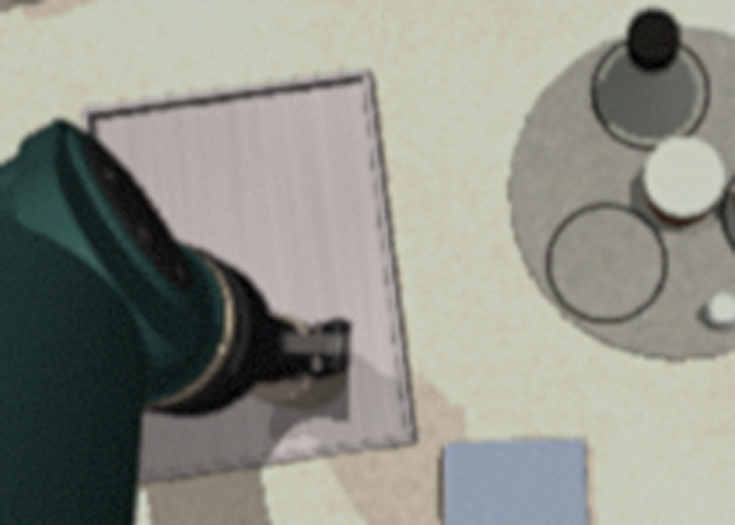

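Emit:
arm_command(motion=[[0.2,0,1.5,-0.004,-0.003,0,0],[0,0,1.5,0,0,0,0],[0,-0.1,1.5,0,0,0,0],[0,-0.1,1,0,0,0,0],[0,0,0,0,0,0,0],[0,0,0,0,0,0,0]])

```text
time_s: 6.97
position: [405.6, 240.9, 121.6]
tool_rot: [0.002, 0.713, 0.701, 0.001]
contact_force: [0.8, -0.5, -1.7]
opening: 30.7
```

```bash
python3 -c "
from h import *
go(403,250,117);print(tool()[:3,3].round(1),get_obs()['opening'],get_obs()['contact_force'])"
```

```text
d cm [ 0.91 -0.27  0.46] rot [ 0.0044  0.0023 -0.017 ] vel 0.018
[405.6 240.9 121.6] 30.7493312461224 [ 0.82755672 -0.53088936 -1.72433031]
```

Emit:
arm_command(motion=[[0.6,-0.2,0,0.004,0.002,-0.017,0],[0.3,0,0.1,0,0,0,0],[0,0,0.3,0,0,0,0],[0,0,0,0,0,0,0],[0,0,0,0,0,0,0]])

```text
time_s: 7.38
position: [406.1, 250.0, 119.5]
tool_rot: [0.001, 0.708, 0.706, 0.002]
contact_force: [-0.1, 0.2, -1.5]
opening: 30.8
```

```bash
python3 -c "
from h import *
go(403,250,117);print(tool()[:3,3].round(1),get_obs()['opening'],get_obs()['contact_force'])"
```

```text
d cm [ 0.   -0.31  0.25] rot [ 0.004  -0.002  -0.0021] vel 0.003
[406.1 250.  119.5] 30.81158247114257 [-0.05240112  0.19852863 -1.4677708 ]
```

Emit:
arm_command(motion=[[0,-0.1,0.25,0.004,-0.002,-0.002,0],[0,0,0.1,0,0,0,0],[0,0,0,0,0,0,0],[0,0,0,0,0,0,0]])

```text
time_s: 7.72
position: [405.2, 250.4, 116.2]
tool_rot: [0.0, 0.707, 0.707, 0.0]
contact_force: [-1.0, 0.8, -1.4]
opening: 30.9
```

Close to the floor: the TCP is at 116.2, where I expect contact. I open the gripper and raise it.

Emit:
arm_command(motion=[[0,0,0.05,0,0,0,0],[0,0,0,0,0,0,0],[0,0,0,0,0,0,70],[0,0,0,0,0,0,100],[0,0,0,0,0,0,100],[0,0,0,0,0,0,100],[0,0,0,0,0,0,100],[0,0,0,0,0,0,100],[0,0,-2,0,0,0,100],[0,0,-3,0,0,0,100],[0,0,-2,0,0,0,100],[0,0,0,0,0,0,100]])

```text
time_s: 8.72
position: [405.2, 250.2, 187.6]
tool_rot: [-0.0, 0.707, 0.707, -0.001]
contact_force: [1.1, 0.7, -0.7]
opening: 85.6
```

```bash
python3 -c "
from h import *
go(602,31.5,170);print(tool()[:3,3].round(1),get_obs()['opening'])
T=tool();im=camera('wrist'); cv2.imwrite('pics/h.png',im); np.save('T.npy',T)"
```

```text
d cm [-21.87  19.67   1.76] rot [-0.0013  0.0011  0.0003] vel 0.026
[405.2 250.2 187.6] 85.62686587956647
```

View pics/h.png

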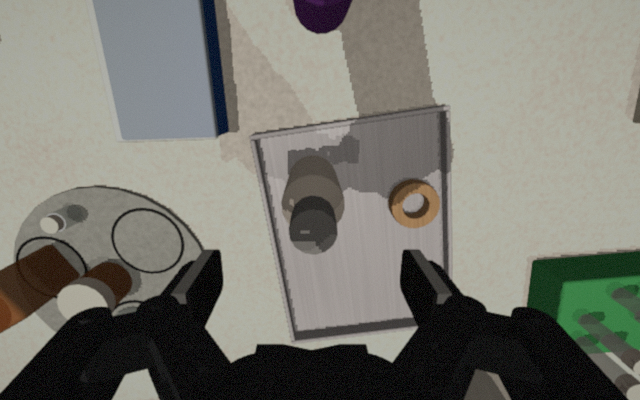

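Emit:
arm_command(motion=[[-1.5,1.3,0,0,0,0,100],[-2.8,2.5,0,0,0,0,100],[-2.8,2.5,0,0,0,0,100],[-2.8,2.5,0,0,0,0,100],[-2.8,2.5,0,0,0,0,100],[-2.8,2.5,0,0,0,0,100],[-2.8,2.5,0,0,0,0,100],[-2.0,1.8,0,0,0,0,100],[-0.6,0.6,0,0,0,0,100],[0,0,0,0,0,0,100],[0,0,0,0,0,0,100],[0,0,0,0,0,0,100]])

```text
time_s: 9.77
position: [592.0, 35.5, 171.0]
tool_rot: [-0.006, 0.703, 0.711, -0.01]
contact_force: [-0.1, 0.5, -0.6]
opening: 85.5
```

```bash
python3 -c "
from h import *
T=np.load('T.npy'); print('tall ring',watz(T,(148,240),8), 'cap', watz(T,(313,237),150), 'corner',[watz(T,p,22)[:2].round(0) for p in [(252,135),(450,107),(295,340)]])
go(602,31.5,106);print(tool()[:3,3].round(1))
T=tool();im=camera('wrist'); cv2.imwrite('pics/i.png',im); np.save('T.npy',T)"
```

```text
tall ring [482.10429163  63.07736784   8.        ] cap [412.26312872 252.59738761 150.        ] corner [array([361., 193.]), array([334., 386.]), array([611., 231.])]
d cm [-0.38  1.14  6.47] rot [-0.0224  0.0047  0.0121] vel 0.024
[592.   35.5 171. ]
```

View pics/i.png

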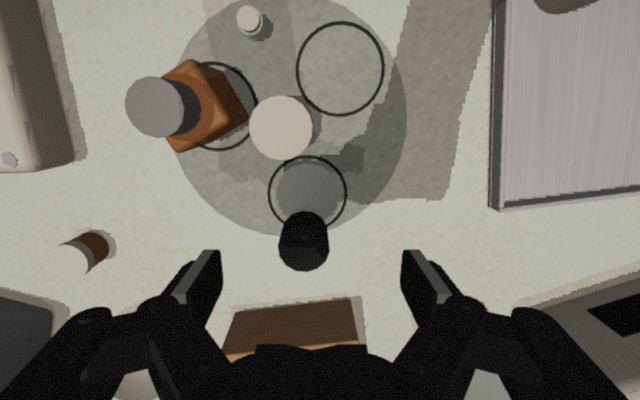

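```bash
python3 -c "
from h import *
T=np.load('T.npy'); print('flask',watz(T,(304,249),136), 'ring', watz(T,(307.5,193),8),'jar',watz(T,(281,128),58),'tallring',watz(T,(341,69),8),'sq',watz(T,(154,107),126),'sqring',watz(T,(218,106),8))
go(602,32,106)"
```

```text
flask [605.32729877  32.16561086 136.        ] ring [603.69087571  32.47685089   8.        ] jar [534.62050708  10.84367075  58.        ] tallring [483.18230959  62.70752643   8.        ] sq [519.05614679 -57.66283065 126.        ] sqring [517.72269414 -54.58676978   8.        ]
d cm [-0.4   1.19  6.47] rot [-0.023   0.0043  0.0132] vel 0.011
```

Emit:
arm_command(motion=[[-0.3,1,0,-0.023,0.004,0.013,100],[0,0.1,1.5,0,0,0,100],[0,0,1.5,0,0,0,100],[0,0,1.5,0,0,0,100],[0,0,1,0,0,0,100],[0,0,0,0,0,0,100],[0,0,0,0,0,0,100]])

```text
time_s: 10.4
position: [601.5, 44.9, 115.3]
tool_rot: [0.0, 0.702, 0.712, 0.005]
contact_force: [0.6, 0.8, 0.4]
opening: 85.4
```

```bash
python3 -c "
from h import *
go(603,32,106);print(tool()[:3,3].round(1))"
```

```text
d cm [-1.3   0.13  0.93] rot [ 0.0073 -0.0063  0.0134] vel 0.013
[601.5  44.9 115.3]
```

Emit:
arm_command(motion=[[-0.8,0.1,0,0.007,-0.006,0.013,100],[-0.5,0,0.3,0,0,0,100],[-0.2,0,0.4,0,0,0,100],[0,0,0,0,0,0,100],[0,0,0,0,0,0,100]])

```text
time_s: 10.82
position: [604.5, 28.8, 110.4]
tool_rot: [0.002, 0.707, 0.707, 0.002]
contact_force: [0.1, 0.4, -0.5]
opening: 85.7
```

```bash
python3 -c "
from h import *
go(603,32,106);print(tool()[:3,3].round(1))"
```

```text
d cm [ 0.32 -0.15  0.43] rot [ 0.0046 -0.0001 -0.0006] vel 0.008
[604.5  28.8 110.4]
```

Emit:
arm_command(motion=[[0.35,-0.15,0.35,0.005,0,0,100],[0,0,0.1,0,0,0,100],[0,0,0,0,0,0,100],[0,0,0,0,0,0,0],[0,0,0,0,0,0,0],[0,0,0,0,0,0,0],[0,0,0,0,0,0,0],[0,0,0,0,0,0,0],[0,0,0,0,0,0,0],[0,0,0,0,0,0,0],[0,0,0,0,0,0,0]])

```text
time_s: 11.73
position: [603.2, 32.5, 106.1]
tool_rot: [-0.0, 0.708, 0.707, 0.0]
contact_force: [-0.5, -0.0, -1.1]
opening: 32.6
```

```bash
python3 -c "
from h import *
go(562,278,180);print(tool().round(3),get_obs()['opening'])
im=camera('wrist'); cv2.imwrite('pics/j.png',im)
im=camera('scene'); show(im,'j1',np.s_[130:270,220:360],4)"
```

```text
d cm [24.55 -4.15 -7.38] rot [ 0.0001 -0.0004 -0.0012] vel 0.002
[[ 1.00000e-03  1.00000e+00  0.00000e+00  6.03196e+02]
 [ 1.00000e+00 -1.00000e-03  0.00000e+00  3.24980e+01]
 [ 0.00000e+00  0.00000e+00 -1.00000e+00  1.06064e+02]
 [ 0.00000e+00  0.00000e+00  0.00000e+00  1.00000e+00]] 32.64451385678242
```

View pics/j1.png

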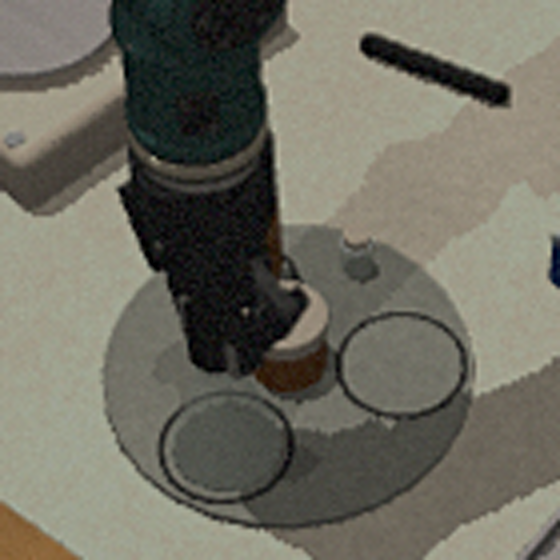

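Emit:
arm_command(motion=[[0,0,-1,0,0,0,0],[0,0,-2,0,0,0,0],[0,0,-2,0,0,0,0],[1,-0.2,-0.5,0,0,0,0],[2.5,-0.5,0,0,0,0,0],[3,-0.5,0,0,0,0,0],[3,-0.5,0,0,0,0,0],[3,-0.5,0,0,0,0,0],[3,-0.5,0,0,0,0,0],[3,-0.5,0,0,0,0,0],[2.5,-0.5,0,0,0,0,0],[1.5,-0.3,0,0,0,0,0],[1,0,0,0,0,0,0],[0.5,0,0,0,0,0,0],[0,0,0,0,0,0,0],[0,0,0,0,0,0,0]])

```text
time_s: 13.17
position: [550.9, 289.4, 158.7]
tool_rot: [-0.005, 0.707, 0.707, -0.005]
contact_force: [-0.3, -0.3, -3.2]
opening: 32.6
```

```bash
python3 -c "
from h import *
go(559,276,104);print(tool()[:3,3].round(1),get_obs()['opening'])
T=tool();im=camera('wrist'); cv2.imwrite('pics/k.png',im); np.save('T.npy',T)"
```

```text
d cm [-1.34  0.89  5.46] rot [-0.015   0.0001 -0.0002] vel 0.006
[550.9 289.4 158.7] 32.598872999733146
```

View pics/k.png

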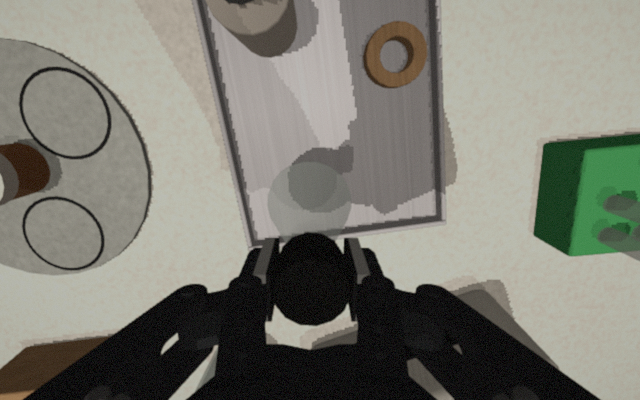

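```bash
python3 -c "
from h import *
T=np.load('T.npy'); print([watz(T,p,22)[:2].round(0) for p in [(250,246),(444,220),(440,0),(199,0)]])
E=np.load('T.npy')"
```

```text
[array([612., 229.]), array([584., 421.]), array([395., 394.]), array([395., 201.])]
```

Emit:
arm_command(motion=[[-0.9,0.3,1,-0.015,0,0,0],[-0.5,0.1,1.2,0,0,0,0],[0,0,1.2,0,0,0,0],[0,0,1,0,0,0,0],[0,0,0,0,0,0,0],[0,0,0,0,0,0,0]])

```text
time_s: 13.72
position: [558.6, 265.3, 113.1]
tool_rot: [0.002, 0.712, 0.702, -0.001]
contact_force: [0.8, -0.8, -2.9]
opening: 32.5
```

```bash
python3 -c "
from h import *
go(555,276,103.2);print(tool()[:3,3].round(1),get_obs()['opening'])"
```

```text
d cm [ 1.07 -0.38  0.99] rot [ 0.0026  0.0041 -0.0141] vel 0.019
[558.6 265.3 113.1] 32.45698238960022
```

Emit:
arm_command(motion=[[0.7,-0.3,0,0.003,0.004,-0.014,0],[0.3,0,0.4,0,0,0,0],[0,0,0.3,0,0,0,0],[0,0,0,0,0,0,0],[0,0,0,0,0,0,0]])

```text
time_s: 14.13
position: [556.2, 277.9, 106.5]
tool_rot: [-0.0, 0.706, 0.708, 0.001]
contact_force: [0.7, 0.8, -3.6]
opening: 32.8
```

```bash
python3 -c "
from h import *
go(555,276,103.2);print(tool()[:3,3].round(1),get_obs()['opening'])"
```

```text
d cm [-0.19 -0.12  0.33] rot [ 0.001  -0.0023  0.0023] vel 0.006
[556.2 277.9 106.5] 32.84207982329173
```

Emit:
arm_command(motion=[[0,0,0.25,0.001,-0.002,0.002,0],[0,0,0.1,0,0,0,0],[0,0,0,0,0,0,0],[0,0,0,0,0,0,0]])

```text
time_s: 14.47
position: [556.5, 278.8, 103.3]
tool_rot: [0.0, 0.707, 0.707, 0.001]
contact_force: [1.1, 0.4, -3.7]
opening: 32.4
```

Emit:
arm_command(motion=[[0,0,0.1,0,0,0,0],[0,0,0.05,0,0,0,0],[0,0,0,0,0,0,0]])

```text
time_s: 14.72
position: [557.2, 278.7, 103.2]
tool_rot: [0.0, 0.707, 0.707, 0.001]
contact_force: [-0.3, -0.4, -2.8]
opening: 32.4
```

Emit:
arm_command(motion=[[0,0,0,0,0,0,60],[0,0,0,0,0,0,100],[0,0,0,0,0,0,100],[0,0,0,0,0,0,100],[0,0,0,0,0,0,100],[0,0,0,0,0,0,100],[0,0,-2,0,0,0,100],[0,0,-3,0,0,0,100],[0,0,-2,0,0,0,100],[0,0,0,0,0,0,100]])

```text
time_s: 15.55
position: [557.7, 278.5, 174.8]
tool_rot: [0.001, 0.707, 0.707, 0.001]
contact_force: [0.5, -0.4, 0.5]
opening: 85.3
```

```bash
python3 -c "
from h import *
go(518,-57.5,160);print(tool()[:3,3].round(1),get_obs()['opening'])
T=tool();im=camera('wrist'); cv2.imwrite('pics/l.png',im)"
```

```text
d cm [-33.6   -3.98   1.44] rot [ 0.0023 -0.0008  0.    ] vel 0.023
[557.7 278.5 174.8] 85.34349157657198
```

View pics/l.png

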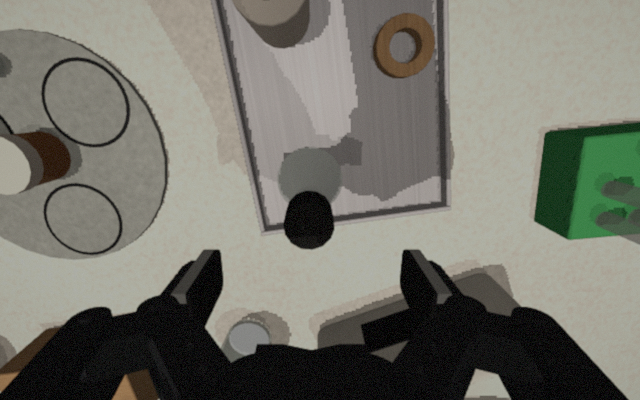

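The flask stands in the side tray. The square bottle is next.

Emit:
arm_command(motion=[[-1.5,-0.2,0,0,0,0,100],[-3,-0.4,0,0,0,0,100],[-3.6,-0.5,0,0,0,0,100],[-3.6,-0.5,0,0,0,0,100],[-3.6,-0.4,0,0,0,0,100],[-3.6,-0.4,0,0,0,0,100],[-3.6,-0.4,0,0,0,0,100],[-3.6,-0.4,0,0,0,0,100],[-3.2,-0.3,0,0,0,0,100],[-2,-0.2,0,0,0,0,100],[-1,-0.1,0,0,0,0,100],[-0.5,0,0,0,0,0,100],[0,0,0,0,0,0,100],[0,0,0,0,0,0,100]])

```text
time_s: 16.77
position: [498.7, -75.7, 157.4]
tool_rot: [-0.009, 0.709, 0.706, -0.013]
contact_force: [-0.7, 0.3, 0.2]
opening: 85.4
```

```bash
python3 -c "
from h import *
go(518,-57.5,100);print(tool()[:3,3].round(1))
T=tool();im=camera('wrist'); cv2.imwrite('pics/m.png',im); np.save('T.npy',T)"
```

```text
d cm [1.86 2.1  5.67] rot [-0.0304  0.0055 -0.0042] vel 0.014
[498.7 -75.7 157.4]
```

View pics/m.png

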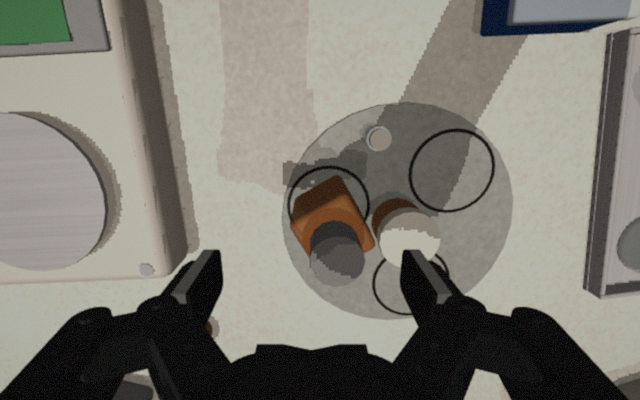

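```bash
python3 -c "
from h import *
T=np.load('T.npy'); print('cap',watz(T,(338,260),126),'ring',watz(T,(329,204),8),'jar',watz(T,(409,231),58))
print([watz(T,p,8)[:2].round(1) for p in [(452,170),(411,280)]])
go(518.5,-57.5,140)"
```

```text
cap [517.56329277 -57.66281622 126.        ] ring [516.86291031 -57.25591222   8.        ] jar [525.75119892   8.51547195  58.        ]
[array([482.6,  62. ]), array([602.8,  32.1])]
d cm [1.8  2.03 1.67] rot [-0.0307  0.0056 -0.0035] vel 0.021
```

Excellent agreement: ring (517,-57). I correct the lateral position and tilt first, then descend.

Emit:
arm_command(motion=[[1,1,0.5,-0.03,0.006,-0.004,100],[0.8,0.6,0.6,0,0,0,100],[0,0,0,0,0,0,100],[0,0,0,0,0,0,100]])

```text
time_s: 17.15
position: [515.2, -51.8, 144.7]
tool_rot: [-0.001, 0.704, 0.71, 0.0]
contact_force: [0.5, -0.8, 0.4]
opening: 85.4
```

```bash
python3 -c "
from h import *
go(517,-57,98);print(tool()[:3,3].round(1))"
```

```text
d cm [-0.53  0.18  4.67] rot [-0.0016 -0.0023  0.0084] vel 0.031
[515.2 -51.8 144.7]
```

Emit:
arm_command(motion=[[-0.5,0.1,1,-0.002,-0.002,0.008,100],[0,0,1.2,0,0,0,100],[0,0,1.2,0,0,0,100],[0,0,0.6,0,0,0,100],[0,0,0,0,0,0,100],[0,0,0,0,0,0,100]])

```text
time_s: 17.65
position: [517.2, -56.2, 101.5]
tool_rot: [0.0, 0.706, 0.708, -0.0]
contact_force: [-0.7, 0.2, 0.0]
opening: 85.4
```

```bash
python3 -c "
from h import *
go(517,-57,98);print(tool()[:3,3].round(1))"
```

```text
d cm [-0.08 -0.02  0.35] rot [0.0004 0.0009 0.0035] vel 0.013
[517.2 -56.2 101.5]
```

Emit:
arm_command(motion=[[-0.1,0,0.3,0,0,0.003,100],[0,0,0,0,0,0,100],[0,0,0,0,0,0,0],[0,0,0,0,0,0,0],[0,0,0,0,0,0,0],[0,0,0,0,0,0,0],[0,0,0,0,0,0,0],[0,0,0,0,0,0,0],[0,0,0,0,0,0,0],[0,0,0,0,0,0,0]])

```text
time_s: 18.48
position: [518.2, -58.2, 100.1]
tool_rot: [0.002, 0.707, 0.707, 0.001]
contact_force: [-0.3, 0.1, -1.1]
opening: 34.3
```

```bash
python3 -c "
from h import *
go(480,262,190);print(tool().round(3),get_obs()['opening'])"
```

```text
d cm [32.01 -3.82 -9.05] rot [ 0.0037  0.0015 -0.0011] vel 0.003
[[ 1.00000e-03  1.00000e+00  4.00000e-03  5.18172e+02]
 [ 1.00000e+00 -1.00000e-03 -2.00000e-03 -5.82470e+01]
 [-2.00000e-03  4.00000e-03 -1.00000e+00  1.00136e+02]
 [ 0.00000e+00  0.00000e+00  0.00000e+00  1.00000e+00]] 34.34206139889575
```

Emit:
arm_command(motion=[[0,0,-1,0,0,0,0],[0,0,-2.5,0,0,0,0],[0,0,-3,0,0,0,0],[0,-0.1,-2.5,0,0,0,0],[1.5,-0.3,-0.5,0,0,0,0],[3,-0.4,0,0,0,0,0],[3.4,-0.5,0,0,0,0,0],[3.4,-0.5,0,0,0,0,0],[3.4,-0.5,0,0,0,0,0],[3.4,-0.4,0,0,0,0,0],[3.4,-0.4,0,0,0,0,0],[3.2,-0.4,0,0,0,0,0],[2.5,-0.3,0,0,0,0,0],[1.5,-0.2,0,0,0,0,0],[1,0,0,0,0,0,0],[0.5,0,0,0,0,0,0],[0,0,0,0,0,0,0],[0,0,0,0,0,0,0]])

```text
time_s: 19.98
position: [471.2, 254.3, 204.3]
tool_rot: [-0.0, 0.71, 0.704, -0.002]
contact_force: [-0.4, 0.1, -2.5]
opening: 34.4
```

```bash
python3 -c "
from h import *
go(480,262,97);print(tool()[:3,3].round(1),get_obs()['opening'])
im=camera('wrist'); cv2.imwrite('pics/n.png',im)"
```

```text
d cm [ 0.8   0.91 10.72] rot [-0.0031  0.0025 -0.0077] vel 0.008
[471.2 254.3 204.3] 34.449174962485635
```

View pics/n.png

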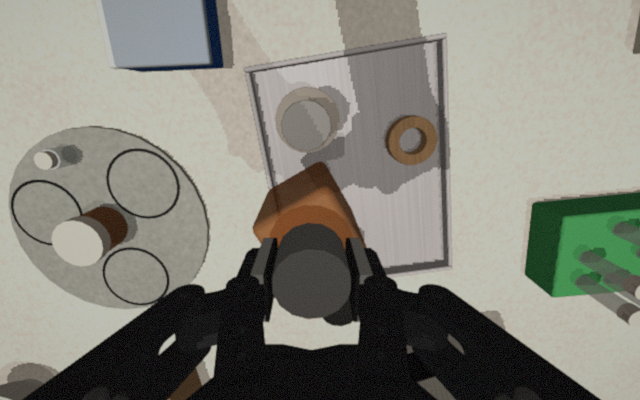

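Emit:
arm_command(motion=[[0.5,0.5,0,-0.003,0.003,-0.008,0],[0.3,0.3,1,0,0,0,0],[0,0,2,0,0,0,0],[0,0,2,0,0,0,0],[0,0,1.5,0,0,0,0],[0,0,0.5,0,0,0,0],[0,0,0,0,0,0,0],[0,0,0,0,0,0,0]])

```text
time_s: 20.7
position: [486.0, 254.5, 129.8]
tool_rot: [0.002, 0.712, 0.702, 0.001]
contact_force: [-0.7, -0.5, -2.6]
opening: 34.8
```

```bash
python3 -c "
from h import *
go(480,262,97);print(tool()[:3,3].round(1),get_obs()['opening'])"
```

```text
d cm [ 0.74 -0.62  3.28] rot [ 0.004   0.0016 -0.0144] vel 0.016
[486.  254.5 129.8] 34.775062241523024
```

Emit:
arm_command(motion=[[0.6,-0.5,0.3,0.004,0.002,-0.014,0],[0.3,-0.1,1,0,0,0,0],[0,0,1,0,0,0,0],[0,0,0,0,0,0,0],[0,0,0,0,0,0,0]])

```text
time_s: 21.12
position: [481.7, 265.8, 106.9]
tool_rot: [0.0, 0.707, 0.707, 0.003]
contact_force: [0.6, -0.2, -2.2]
opening: 34.8
```

```bash
python3 -c "
from h import *
go(480,262,97);print(tool()[:3,3].round(1),get_obs()['opening'])"
```

```text
d cm [-0.38 -0.17  0.99] rot [ 0.0043 -0.0039  0.0008] vel 0.016
[481.7 265.8 106.9] 34.75542180039923
```

Emit:
arm_command(motion=[[-0.2,0,0.5,0.004,-0.004,0,0],[0,0,0.4,0,0,0,0],[0,0,0.1,0,0,0,0],[0,0,0,0,0,0,0],[0,0,0,0,0,0,0]])

```text
time_s: 21.53
position: [482.7, 264.1, 97.2]
tool_rot: [0.0, 0.707, 0.707, 0.001]
contact_force: [0.4, 0.1, -2.5]
opening: 34.8
```

```bash
python3 -c "
from h import *
go(480,262,97);print(tool()[:3,3].round(1),get_obs()['opening'])"
```

```text
d cm [-0.21 -0.27  0.02] rot [ 0.0018 -0.0007  0.0008] vel 0.002
[482.7 264.1  97.2] 34.83578907623977
```

Emit:
arm_command(motion=[[0,0,0.1,0,0,0,0],[0,0,0,0,0,0,0],[0,0,0,0,0,0,60],[0,0,0,0,0,0,100],[0,0,0,0,0,0,100],[0,0,0,0,0,0,100],[0,0,0,0,0,0,100],[0,0,0,0,0,0,100],[0,0,-2,0,0,0,100],[0,0,-3,0,0,0,100],[0,0,-3,0,0,0,100],[0,0,0,0,0,0,100]])

```text
time_s: 22.53
position: [483.4, 263.9, 178.8]
tool_rot: [0.001, 0.707, 0.707, 0.001]
contact_force: [0.8, 0.0, 0.2]
opening: 85.4
```

```bash
python3 -c "
from h import *
go(533,9.5,120);print(tool()[:3,3].round(1),get_obs()['opening'])
im=camera('wrist'); cv2.imwrite('pics/o.png',im)"
```

```text
d cm [-25.43   4.94   5.9 ] rot [0.0016 0.0002 0.0001] vel 0.05
[483.4 263.9 178.8] 85.38747297593562
```

View pics/o.png

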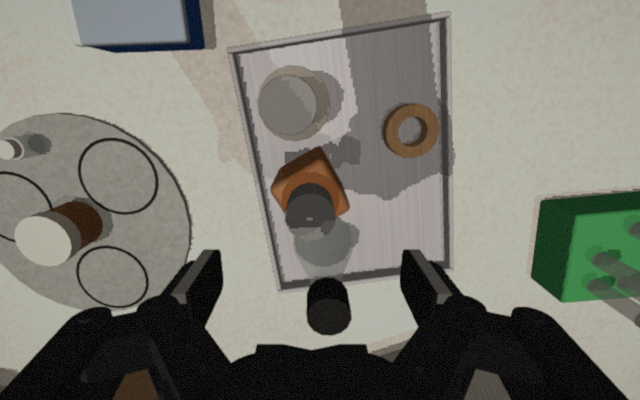

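Emit:
arm_command(motion=[[-1.5,0.3,0,0,0,0,100],[-3,0.6,0,0,0,0,100],[-3.4,0.7,0,0,0,0,100],[-3.4,0.7,0,0,0,0,100],[-3.4,0.7,0,0,0,0,100],[-3.4,0.7,0,0,0,0,100],[-3,0.6,0,0,0,0,100],[-1.8,0.4,1,0,0,0,100],[-0.7,0.2,1.5,0,0,0,100],[0,0,1,0,0,0,100],[0,0,0,0,0,0,100],[0,0,0,0,0,0,100]])

```text
time_s: 23.58
position: [528.5, 20.0, 130.7]
tool_rot: [-0.004, 0.704, 0.71, -0.005]
contact_force: [0.0, 0.9, -0.8]
opening: 85.5
```

```bash
python3 -c "
from h import *
go(533,9.5,80);print(tool()[:3,3].round(1))
T=tool();im=camera('wrist'); cv2.imwrite('pics/p.png',im); np.save('T.npy',T)"
```

```text
d cm [-1.04  0.5   5.07] rot [-0.0126  0.0016  0.0075] vel 0.027
[528.5  20.  130.7]
```

View pics/p.png

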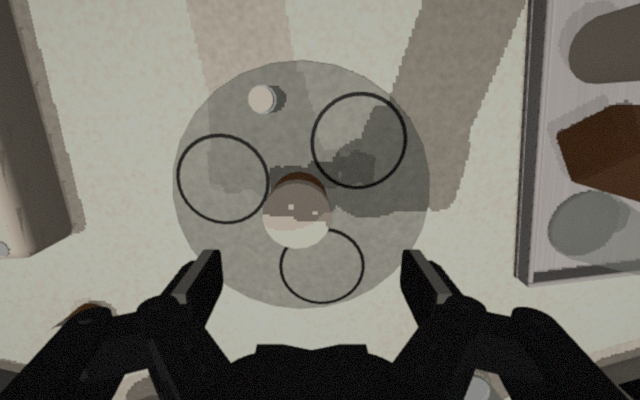

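```bash
python3 -c "
from h import *
T=np.load('T.npy'); print('jar',watz(T,(296,215),58), [watz(T,p,8)[:2].round(1) for p in [(359,140),(223,178.5),(322,266)]])
go(533,10,80)"
```

```text
jar [533.04956162   9.82285652  58.        ] [array([482.4,  62. ]), array([517.3, -57.6]), array([604.1,  32.2])]
d cm [-1.05  0.53  5.07] rot [-0.013   0.0014  0.0084] vel 0.018
```

Emit:
arm_command(motion=[[-0.8,0.4,0.8,-0.013,0.001,0.008,100],[-0.3,0,1.2,0,0,0,100],[0,0,1.2,0,0,0,100],[0,0,0,0,0,0,100],[0,0,0,0,0,0,100]])

```text
time_s: 24.05
position: [533.6, 17.6, 99.9]
tool_rot: [0.0, 0.703, 0.712, 0.003]
contact_force: [0.0, 0.0, -0.6]
opening: 85.1
```

```bash
python3 -c "
from h import *
go(533,10,28);print(tool()[:3,3].round(1))"
```

```text
d cm [-0.79 -0.1   7.18] rot [ 0.0042 -0.0037  0.0126] vel 0.019
[533.6  17.6  99.9]
```

Emit:
arm_command(motion=[[-0.7,-0.1,0,0.004,-0.004,0.013,100],[-0.2,0,1,0,0,0,100],[0,0,1,0,0,0,100],[0,0,0,0,0,0,100],[0,0,0,0,0,0,100]])

```text
time_s: 24.47
position: [534.3, 10.6, 80.6]
tool_rot: [0.001, 0.706, 0.708, 0.002]
contact_force: [-0.3, 0.3, -0.6]
opening: 85.4
```

```bash
python3 -c "
from h import *
go(533,10,28);print(tool()[:3,3].round(1))"
```

```text
d cm [-0.06 -0.15  5.26] rot [ 0.0044 -0.0007  0.0026] vel 0.019
[534.3  10.6  80.6]
```

Emit:
arm_command(motion=[[-0.1,-0.1,1.2,0.004,0,0.003,100],[0,0,1.2,0,0,0,100],[0,0,1.2,0,0,0,100],[0,0,0.8,0,0,0,100],[0,0,0,0,0,0,100],[0,0,0,0,0,0,100]])

```text
time_s: 24.97
position: [533.5, 9.2, 32.4]
tool_rot: [-0.0, 0.708, 0.707, 0.0]
contact_force: [-0.8, -0.2, 0.9]
opening: 85.3
```

```bash
python3 -c "
from h import *
go(533,10,28);print(tool()[:3,3].round(1))"
```

```text
d cm [ 0.08 -0.05  0.44] rot [-0.0001 -0.0008 -0.0017] vel 0.022
[533.5   9.2  32.4]
```

Emit:
arm_command(motion=[[0.1,0,0.4,0,0,-0.002,100],[0,0,0,0,0,0,100],[0,0,0,0,0,0,0],[0,0,0,0,0,0,0],[0,0,0,0,0,0,0],[0,0,0,0,0,0,0],[0,0,0,0,0,0,0],[0,0,0,0,0,0,0],[0,0,0,0,0,0,0]])

```text
time_s: 25.72
position: [534.6, 10.2, 29.8]
tool_rot: [0.001, 0.707, 0.707, 0.001]
contact_force: [0.1, 1.0, -1.2]
opening: 51.6
```

```bash
python3 -c "
from h import *
print(tool().round(3),get_obs()['opening'])
im=camera('wrist'); cv2.imwrite('pics/q.png',im)"
```

```text
[[-0.00000e+00  1.00000e+00  3.00000e-03  5.34555e+02]
 [ 1.00000e+00  0.00000e+00  1.00000e-03  1.02200e+01]
 [ 1.00000e-03  3.00000e-03 -1.00000e+00  2.98420e+01]
 [ 0.00000e+00  0.00000e+00  0.00000e+00  1.00000e+00]] 51.60197029409445
```

View pics/q.png

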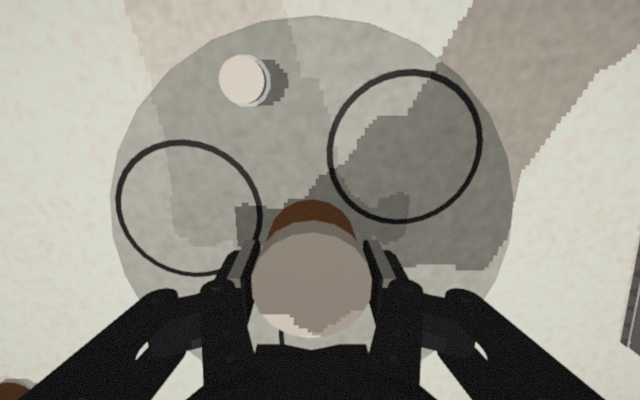

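The jar is gripped by its lid. I lift it and carry it toward the pan.

Emit:
arm_command(motion=[[0,0,-1,0,0,0,0],[0,0,-2.5,0,0,0,0],[0,0,-3,0,0,0,0],[0,0,-3,0,0,0,0],[-1.5,-0.2,-2,0,0,0,0],[-3,-0.4,-0.5,0,0,0,0],[-3.4,-0.5,0,0,0,0,0],[-3.4,-0.5,0,0,0,0,0],[-3.4,-0.5,0,0,0,0,0],[-3.4,-0.5,0,0,0,0,0],[-3.4,-0.5,0,0,0,0,0],[-3,-0.4,0,0,0,0,0],[-2.5,-0.3,0,0,0,0,0],[-1.5,-0.2,0,0,0,0,0],[-0.5,0,0,0,0,0,0],[0,0,0,0,0,0,0],[0,0,0,0,0,0,0]])

```text
time_s: 27.18
position: [493.1, -290.4, 164.6]
tool_rot: [0.003, 0.705, 0.71, 0.003]
contact_force: [1.0, 0.8, -1.0]
opening: 51.4
```

```bash
python3 -c "
from h import *
go(489,-304,120);print(tool()[:3,3].round(1),get_obs()['opening'])
T=tool();im=camera('wrist'); cv2.imwrite('pics/r.png',im); np.save('T.npy',T)"
```

```text
d cm [-1.35 -0.46  4.46] rot [0.0086 0.0004 0.0071] vel 0.007
[ 493.1 -290.4  164.6] 51.448514913703306
```

View pics/r.png

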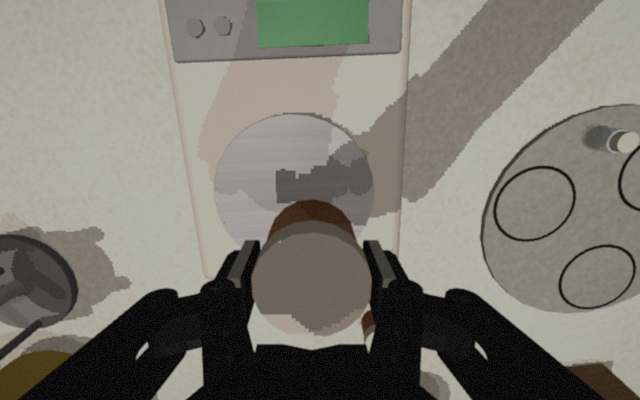

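```bash
cat >> h.py <<'E'
def wproj(T,X):
    c=get_calibration("wrist"); M=np.linalg.inv(T@c["T_tool_cam"]); q=c["intrinsics"]@(M[:3,:3]@np.asarray(X,float).T+M[:3,3:]); return (q[:2]/q[2]).T
E
python3 -c "
from h import *
from scipy.optimize import least_squares
T=np.load('T.npy'); a=np.linspace(0,6.283,180)
def f(p):
    q=wproj(T,np.c_[p[0]+65*np.cos(a),p[1]+65*np.sin(a),0*a+72]); return [q[:,0].min()-214,q[:,0].max()-373.5,q[:,1].min()-113]
r=least_squares(f,[489,-304]);print(r.x,r.fun)
print([watz(T,p,8)[:2].round(1) for p in [(535,203),(597,277)]])
go(r.x[0]+1,r.x[1],100)"
```

```text
[ 491.23864745 -303.04128268] [-1.26900435  1.27096192  0.1832528 ]
[array([517.3, -57.8]), array([604.4,  31.8])]
d cm [-1.31 -0.17  6.46] rot [0.0086 0.0003 0.0081] vel 0.015
```

Emit:
arm_command(motion=[[-0.9,-0.1,0.5,0.009,0,0.008,0],[-0.4,0,1.2,0,0,0,0],[0,0,1.2,0,0,0,0],[0,0,1,0,0,0,0],[0,0,0,0,0,0,0],[0,0,0,0,0,0,0]])

```text
time_s: 27.73
position: [494.7, -296.6, 121.1]
tool_rot: [-0.002, 0.703, 0.711, 0.001]
contact_force: [0.5, -0.6, -1.7]
opening: 51.7
```

```bash
python3 -c "
from h import *
go(491.5,-303.3,94);print(tool()[:3,3].round(1))"
```

```text
d cm [-0.68 -0.32  2.71] rot [-0.0022 -0.0038  0.0108] vel 0.029
[ 494.7 -296.6  121.1]
```

Emit:
arm_command(motion=[[-0.6,-0.2,0.5,-0.002,-0.004,0.011,0],[-0.2,0,0.8,0,0,0,0],[0,0,0.6,0,0,0,0],[0,0,0,0,0,0,0],[0,0,0,0,0,0,0]])

```text
time_s: 28.15
position: [493.0, -304.9, 99.9]
tool_rot: [0.0, 0.707, 0.707, -0.0]
contact_force: [-0.6, 0.2, -1.4]
opening: 51.2
```

```bash
python3 -c "
from h import *
go(491.5,-303.3,94);print(tool()[:3,3].round(1))"
```

```text
d cm [ 0.16 -0.15  0.59] rot [-0.0002  0.0004 -0.0001] vel 0.015
[ 493.  -304.9   99.9]
```

Emit:
arm_command(motion=[[0.1,-0.1,0.3,0,0,0,0],[0,0,0.2,0,0,0,0],[0,0,0,0,0,0,0],[0,0,0,0,0,0,0]])

```text
time_s: 28.48
position: [492.1, -304.0, 94.9]
tool_rot: [0.001, 0.707, 0.707, -0.0]
contact_force: [0.4, -0.2, -1.1]
opening: 51.5
```

Emit:
arm_command(motion=[[0,0,0.08,0,0,0,0],[0,0,0.05,0,0,0,0],[0,0,0,0,0,0,0]])

```text
time_s: 28.73
position: [492.5, -304.0, 94.0]
tool_rot: [0.001, 0.707, 0.707, 0.0]
contact_force: [-0.3, 0.4, -1.9]
opening: 51.1
```

Emit:
arm_command(motion=[[0,0,0.05,0,0,0,0],[0,0,0,0,0,0,0],[0,0,0,0,0,0,0]])

```text
time_s: 28.98
position: [492.8, -304.1, 93.7]
tool_rot: [0.001, 0.707, 0.707, 0.0]
contact_force: [0.3, -0.1, -1.6]
opening: 51.4
```

Emit:
arm_command(motion=[[0,0,0.03,0,0,0,0],[0,0,0,0,0,0,65],[0,0,0,0,0,0,80],[0,0,0,0,0,0,100],[0,0,0,0,0,0,100],[0,0,0,0,0,0,100],[0,0,0,0,0,0,100],[0,0,0,0,0,0,100],[0,0,-2,0,0,0,100],[0,0,-3,0,0,0,100],[0,0,-3,0,0,0,100],[0,0,-1,0,0,0,100],[0,0,0,0,0,0,100]])

```text
time_s: 30.07
position: [492.0, -303.7, 185.8]
tool_rot: [-0.0, 0.707, 0.707, -0.0]
contact_force: [-0.1, -0.2, 0.6]
opening: 84.8
```

```bash
python3 -c "
from h import *
go(557,278,185);print(tool()[:3,3].round(1),get_obs()['opening'])
T=tool();im=camera('wrist'); cv2.imwrite('pics/s.png',im); np.save('T.npy',T)"
```

```text
d cm [58.17  6.49  0.07] rot [-0.0005 -0.     -0.0001] vel 0.014
[ 492.  -303.7  185.8] 84.84521703902217
```

View pics/s.png

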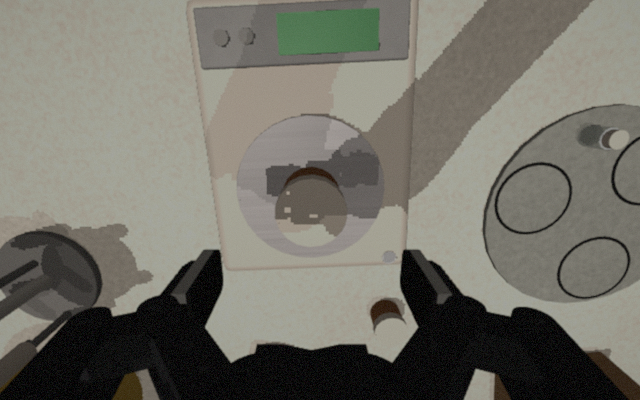

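```bash
python3 -c "
from h import *
from scipy.optimize import least_squares
T=np.load('T.npy'); a=np.linspace(0,6.283,180)
def fit(z,r0,m):
    def f(p):
        q=wproj(T,np.c_[p[0]+r0*np.cos(a),p[1]+r0*np.sin(a),0*a+z]); return [q[:,0].min()-m[0],q[:,0].max()-m[1],q[:,1].min()-m[2],q[:,1].max()-m[3]]
    r=least_squares(f,[489,-304]); print(r.x.round(1),r.fun.round(1))
fit(72,65,(236,385,113,257)); fit(122,26.5,(274.5,348,175,248))
"
```

```text
[ 489.9 -302.9] [-0.3  0.3  0.1 -0. ]
[ 492.1 -302.3] [-0.2  0.2  1.7 -1.9]
```

The jar is within about 2 mm of the pan centre. Now I return the flask.

Emit:
arm_command(motion=[[1.5,0.2,0,0,0,0,100],[3,0.3,0,0,0,0,100],[4,0.4,0,0,0,0,100],[4,0.4,0,0,0,0,100],[4,0.4,0,0,0,0,100],[4,0.4,0,0,0,0,100],[4,0.4,0,0,0,0,100],[4,0.4,0,0,0,0,100],[4,0.4,0,0,0,0,100],[4,0.4,0,0,0,0,100],[4,0.4,0,0,0,0,100],[4,0.4,0,0,0,0,100],[4,0.4,0,0,0,0,100],[4,0.4,0,0,0,0,100],[3,0.4,0,0,0,0,100],[1,0.4,0,0,0,0,100],[0,0,0,0,0,0,100],[0,0,0,0,0,0,100]])

```text
time_s: 31.62
position: [544.5, 280.6, 152.9]
tool_rot: [-0.01, 0.71, 0.704, -0.017]
contact_force: [0.6, -1.0, -0.3]
opening: 85.5
```

```bash
python3 -c "
from h import *
go(557,278,160);print(tool()[:3,3].round(1))
T=tool();im=camera('wrist'); cv2.imwrite('pics/t.png',im); np.save('T.npy',T)"
```

```text
d cm [-0.25  1.22 -0.75] rot [-0.038   0.0109 -0.0078] vel 0.025
[544.5 280.6 152.9]
```

View pics/t.png

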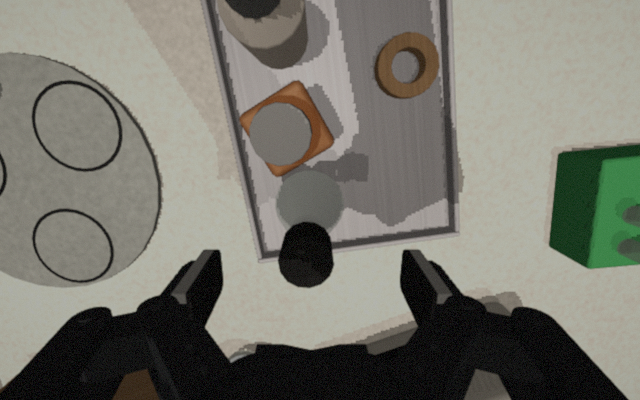

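Emit:
arm_command(motion=[[-0.2,0.9,0.3,-0.038,0.011,-0.008,100],[0,0.3,0.8,0,0,0,100],[0,0,0,0,0,0,100],[0,0,0,0,0,0,100]])

```text
time_s: 32.0
position: [556.1, 266.4, 139.5]
tool_rot: [0.001, 0.712, 0.703, -0.004]
contact_force: [0.0, -0.5, -0.0]
opening: 85.2
```

```bash
python3 -c "
from h import *
go(557.5,278.5,103);print(tool()[:3,3].round(1))"
```

```text
d cm [1.24 0.14 3.64] rot [-0.004   0.0073 -0.0128] vel 0.025
[556.1 266.4 139.5]
```

Emit:
arm_command(motion=[[0.9,0.1,0,-0.004,0.007,-0.013,100],[0.4,0,0.6,0,0,0,100],[0,0,1,0,0,0,100],[0,0,0,0,0,0,100],[0,0,0,0,0,0,100]])

```text
time_s: 32.42
position: [557.8, 277.7, 122.1]
tool_rot: [-0.0, 0.708, 0.706, -0.001]
contact_force: [0.3, 0.4, 0.1]
opening: 85.7
```

```bash
python3 -c "
from h import *
go(557.5,278.5,103);print(tool()[:3,3].round(1))"
```

```text
d cm [ 0.09 -0.03  1.91] rot [-0.0008  0.0006 -0.0033] vel 0.021
[557.8 277.7 122.1]
```

Emit:
arm_command(motion=[[0.1,0,0.9,0,0,-0.003,100],[0,0,0.8,0,0,0,100],[0,0,0.1,0,0,0,100],[0,0,0,0,0,0,100],[0,0,0,0,0,0,100],[0,0,0,0,0,0,0],[0,0,0,0,0,0,0],[0,0,0,0,0,0,0],[0,0,0,0,0,0,0],[0,0,0,0,0,0,0],[0,0,0,0,0,0,0],[0,0,0,0,0,0,0]])

```text
time_s: 33.42
position: [557.2, 278.9, 101.9]
tool_rot: [-0.0, 0.707, 0.707, -0.001]
contact_force: [0.3, -1.1, -0.7]
opening: 32.8
```

```bash
python3 -c "
from h import *
go(603.5,32.2,150);print(tool().round(3),get_obs()['opening'])"
```

```text
d cm [-24.68   4.6   -4.79] rot [-0.0016  0.0011  0.0006] vel 0.003
[[-1.00000e-03  1.00000e+00 -2.00000e-03  5.57240e+02]
 [ 1.00000e+00  1.00000e-03 -1.00000e-03  2.78884e+02]
 [-1.00000e-03 -2.00000e-03 -1.00000e+00  1.01937e+02]
 [ 0.00000e+00  0.00000e+00  0.00000e+00  1.00000e+00]] 32.79531455943348
```

Emit:
arm_command(motion=[[0,0,-1,0,0,0,0],[0,0,-2,0,0,0,0],[0,0,-2,0,0,0,0],[-1,0.2,-0.7,0,0,0,0],[-2.5,0.5,0,0,0,0,0],[-3,0.6,0,0,0,0,0],[-3,0.6,0,0,0,0,0],[-3,0.6,0,0,0,0,0],[-3,0.6,0,0,0,0,0],[-3,0.6,0,0,0,0,0],[-2.5,0.5,0,0,0,0,0],[-2,0.4,0,0,0,0,0],[-1,0.2,0,0,0,0,0],[-0.4,0,0,0,0,0,0],[0,0,0,0,0,0,0],[0,0,0,0,0,0,0]])

```text
time_s: 34.75
position: [602.1, 18.0, 160.5]
tool_rot: [-0.002, 0.706, 0.708, -0.005]
contact_force: [0.3, 0.7, -2.9]
opening: 32.8
```

```bash
python3 -c "
from h import *
go(603.5,32.2,105);print(tool()[:3,3].round(1),get_obs()['opening'])"
```

```text
d cm [1.45 0.19 5.54] rot [-0.0098  0.005   0.0031] vel 0.008
[602.1  18.  160.5] 32.75568516742166
```

Emit:
arm_command(motion=[[0.9,0.1,0.8,-0.01,0.005,0.003,0],[0.5,0,1.2,0,0,0,0],[0,0,1.2,0,0,0,0],[0,0,1,0,0,0,0],[0,0,0,0,0,0,0],[0,0,0,0,0,0,0]])

```text
time_s: 35.25
position: [601.4, 42.1, 114.3]
tool_rot: [-0.002, 0.702, 0.712, 0.001]
contact_force: [0.5, 0.5, -2.4]
opening: 32.8
```

```bash
python3 -c "
from h import *
go(603.5,32.2,105);print(tool()[:3,3].round(1),get_obs()['opening'])"
```

```text
d cm [-1.    0.2   0.93] rot [-0.0024 -0.0045  0.0131] vel 0.03
[601.4  42.1 114.3] 32.79291571160466
```

Emit:
arm_command(motion=[[-0.7,0.2,0,-0.002,-0.004,0.013,0],[-0.3,0,0.3,0,0,0,0],[0,0,0.2,0,0,0,0],[0,0,0,0,0,0,0],[0,0,0,0,0,0,0]])

```text
time_s: 35.67
position: [604.3, 30.1, 109.0]
tool_rot: [0.0, 0.708, 0.706, -0.0]
contact_force: [0.0, 0.7, -3.2]
opening: 32.9
```

```bash
python3 -c "
from h import *
go(603.5,32.2,105);print(tool()[:3,3].round(1),get_obs()['opening'])"
```

```text
d cm [ 0.21 -0.08  0.4 ] rot [ 0.0004  0.0008 -0.0022] vel 0.007
[604.3  30.1 109. ] 32.90861324870268
```

Emit:
arm_command(motion=[[0.2,-0.1,0.25,0,0,-0.002,0],[0,0,0.1,0,0,0,0],[0,0,0,0,0,0,0],[0,0,0,0,0,0,0]])

```text
time_s: 36.0
position: [603.8, 31.9, 106.0]
tool_rot: [0.001, 0.707, 0.707, 0.0]
contact_force: [-0.0, 0.6, -3.4]
opening: 32.7
```

```bash
python3 -c "
from h import *
go(603.5,32.2,105);print(tool()[:3,3].round(1))
im=camera('wrist'); cv2.imwrite('pics/u.png',im)"
```

```text
d cm [ 0.03 -0.03  0.1 ] rot [ 0.002   0.0006 -0.0008] vel 0.003
[603.8  31.9 106. ]
```

View pics/u.png

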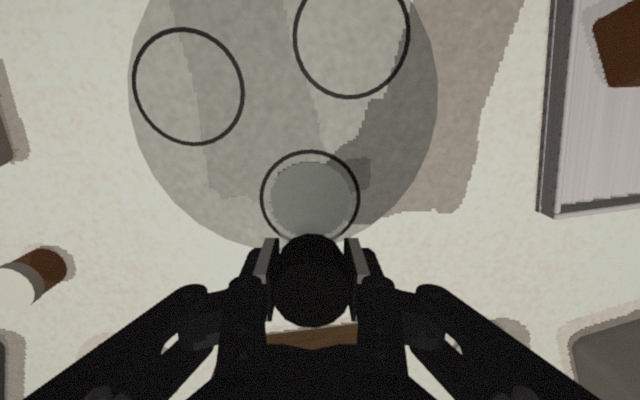

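The flask base is centred in its ring. I lower it the last millimetre and release.

Emit:
arm_command(motion=[[0,0,0.1,0,0,0,0],[0,0,0.05,0,0,0,0],[0,0,0,0,0,0,0]])

```text
time_s: 36.3
position: [604.3, 32.0, 105.0]
tool_rot: [0.001, 0.707, 0.707, 0.001]
contact_force: [-0.4, 0.5, -2.9]
opening: 32.8
```

Emit:
arm_command(motion=[[0,0,0.05,0,0,0,0],[0,0,0,0,0,0,60],[0,0,0,0,0,0,100],[0,0,0,0,0,0,100],[0,0,0,0,0,0,100],[0,0,0,0,0,0,100],[0,0,0,0,0,0,100],[0,0,-2,0,0,0,100],[0,0,-3,0,0,0,100],[0,0,-3,0,0,0,100],[0,0,-1,0,0,0,100],[0,0,0,0,0,0,100]])

```text
time_s: 37.3
position: [604.6, 32.2, 197.7]
tool_rot: [0.001, 0.707, 0.707, 0.001]
contact_force: [0.6, -0.2, 0.1]
opening: 85.7
```

```bash
python3 -c "
from h import *
go(483,264,180);print(tool()[:3,3].round(1))
im=camera('wrist'); cv2.imwrite('pics/v.png',im)"
```

```text
d cm [ 23.17 -12.18   1.73] rot [ 0.0031  0.0005 -0.0005] vel 0.012
[604.6  32.2 197.7]
```

View pics/v.png

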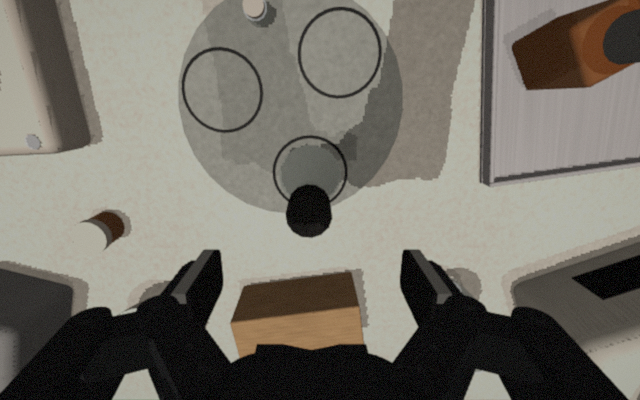

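Emit:
arm_command(motion=[[1,-0.5,0,0,0,0,100],[2.5,-1.3,0,0,0,0,100],[3,-1.6,0,0,0,0,100],[3,-1.6,0,0,0,0,100],[3,-1.6,0,0,0,0,100],[3,-1.6,0,0,0,0,100],[3,-1.5,0,0,0,0,100],[2.5,-1.3,0,0,0,0,100],[1.5,-0.8,0,0,0,0,100],[0.6,-0.3,0,0,0,0,100],[0,0,0,0,0,0,100],[0,0,0,0,0,0,100]])

```text
time_s: 38.35
position: [463.5, 273.6, 177.8]
tool_rot: [-0.004, 0.707, 0.707, -0.014]
contact_force: [0.0, -0.6, 0.5]
opening: 85.4
```

```bash
python3 -c "
from h import *
go(483,264,140);print(tool()[:3,3].round(1))"
```

```text
d cm [-0.91  2.04  3.74] rot [-0.0261  0.014   0.0009] vel 0.017
[463.5 273.6 177.8]
```

Emit:
arm_command(motion=[[-0.5,1,0.3,-0.026,0.014,0,100],[-0.3,0.8,1,0,0,0,100],[0,0,1,0,0,0,100],[0,0,0,0,0,0,100],[0,0,0,0,0,0,100]])

```text
time_s: 38.77
position: [484.2, 258.4, 150.5]
tool_rot: [0.001, 0.71, 0.704, -0.003]
contact_force: [0.5, 0.3, 0.0]
opening: 85.4
```

```bash
python3 -c "
from h import *
go(483,264,98);print(tool()[:3,3].round(1))
T=tool();im=camera('wrist'); cv2.imwrite('pics/w.png',im); np.save('T.npy',T)"
```

```text
d cm [ 0.58 -0.11  5.25] rot [-0.0021  0.005  -0.009 ] vel 0.028
[484.2 258.4 150.5]
```

View pics/w.png

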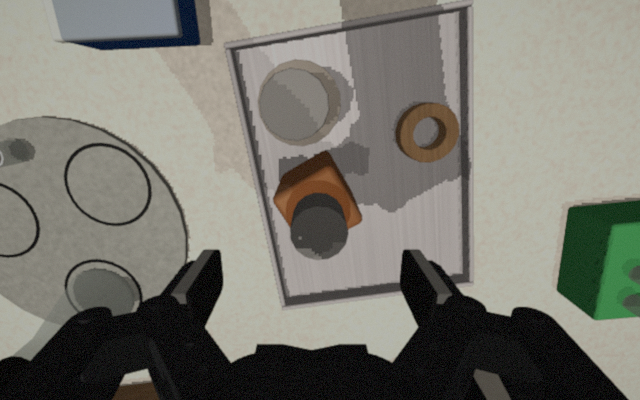

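Emit:
arm_command(motion=[[0.5,-0.1,1,-0.002,0.005,-0.009,100],[0.1,0,1.2,0,0,0,100],[0,0,1.2,0,0,0,100],[0,0,0.6,0,0,0,100],[0,0,0,0,0,0,100],[0,0,0,0,0,0,100]])

```text
time_s: 39.32
position: [484.4, 264.2, 110.1]
tool_rot: [-0.0, 0.708, 0.706, 0.001]
contact_force: [0.1, 0.2, 0.5]
opening: 85.5
```

```bash
python3 -c "
from h import *
go(483,264,97);print(tool()[:3,3].round(1))"
```

```text
d cm [-0.02 -0.14  1.31] rot [ 0.0007 -0.0009 -0.0022] vel 0.006
[484.4 264.2 110.1]
```

Emit:
arm_command(motion=[[0,-0.1,0.7,0,0,-0.002,100],[0,0,0.5,0,0,0,100],[0,0,0,0,0,0,100],[0,0,0,0,0,0,100],[0,0,0,0,0,0,0],[0,0,0,0,0,0,0],[0,0,0,0,0,0,0],[0,0,0,0,0,0,0],[0,0,0,0,0,0,0],[0,0,0,0,0,0,0],[0,0,0,0,0,0,0],[0,0,0,0,0,0,0]])

```text
time_s: 40.32
position: [484.6, 264.7, 99.4]
tool_rot: [0.0, 0.707, 0.707, 0.002]
contact_force: [0.5, -1.0, -0.7]
opening: 34.8
```

```bash
python3 -c "
from h import *
go(517.5,-57.5,190);print(tool().round(3),get_obs()['opening'])"
```

```text
d cm [-32.19   3.35  -9.14] rot [ 0.004  -0.003  -0.0006] vel 0.001
[[ 1.00000e-03  1.00000e+00  4.00000e-03  4.84593e+02]
 [ 1.00000e+00 -1.00000e-03  3.00000e-03  2.64736e+02]
 [ 3.00000e-03  4.00000e-03 -1.00000e+00  9.94240e+01]
 [ 0.00000e+00  0.00000e+00  0.00000e+00  1.00000e+00]] 34.75441461388075
```

Emit:
arm_command(motion=[[0,0,-1,0,0,0,0],[0,0,-2,0,0,0,0],[0,0,-2.5,0,0,0,0],[-1,0.1,-0.7,0,0,0,0],[-2.5,0.2,0,0,0,0,0],[-3.3,0.3,0,0,0,0,0],[-3.3,0.3,0,0,0,0,0],[-3.3,0.3,0,0,0,0,0],[-3.3,0.3,0,0,0,0,0],[-3.3,0.3,0,0,0,0,0],[-3.3,0.3,0,0,0,0,0],[-3.3,0.3,0,0,0,0,0],[-2.5,0.3,0,0,0,0,0],[-1.5,0.2,0,0,0,0,0],[-0.6,0.1,0,0,0,0,0],[0,0,0,0,0,0,0],[0,0,0,0,0,0,0]])

```text
time_s: 41.73
position: [508.5, -69.0, 161.3]
tool_rot: [-0.001, 0.707, 0.707, -0.001]
contact_force: [0.7, 0.9, -1.9]
opening: 34.8
```

```bash
python3 -c "
from h import *
go(519.5,-57.5,102.4);print(tool()[:3,3].round(1),get_obs()['opening'])"
```

```text
d cm [1.16 1.12 5.88] rot [-0.0032  0.0006 -0.0001] vel 0.01
[508.5 -69.  161.3] 34.76101196536124
```

Emit:
arm_command(motion=[[0.8,0.8,0.8,-0.003,0,0,0],[0.4,0.3,1.2,0,0,0,0],[0,0,1.2,0,0,0,0],[0,0,0.8,0,0,0,0],[0,0,0,0,0,0,0],[0,0,0,0,0,0,0]])

```text
time_s: 42.23
position: [521.1, -44.7, 116.1]
tool_rot: [-0.002, 0.702, 0.712, 0.001]
contact_force: [-0.4, 0.0, -2.0]
opening: 34.5
```

```bash
python3 -c "
from h import *
go(519.5,-57.5,102.4);print(tool()[:3,3].round(1),get_obs()['opening'])"
```

```text
d cm [-1.28 -0.18  1.36] rot [-0.0008 -0.0046  0.0152] vel 0.028
[521.1 -44.7 116.1] 34.47212768667895
```

Emit:
arm_command(motion=[[-0.8,-0.1,0,0,-0.005,0.015,0],[-0.4,0,0.5,0,0,0,0],[0,0,0.4,0,0,0,0],[0,0,0,0,0,0,0],[0,0,0,0,0,0,0]])

```text
time_s: 42.65
position: [520.7, -56.9, 106.5]
tool_rot: [0.0, 0.707, 0.707, -0.0]
contact_force: [-0.1, 0.1, -3.4]
opening: 34.7
```

```bash
python3 -c "
from h import *
go(519.5,-57.5,102.4);print(tool()[:3,3].round(1),get_obs()['opening'])"
```

```text
d cm [-0.06 -0.12  0.41] rot [0.     0.0008 0.0004] vel 0.008
[520.7 -56.9 106.5] 34.69251613784885
```

Emit:
arm_command(motion=[[-0.1,-0.1,0.25,0,0,0,0],[0,0,0.1,0,0,0,0],[0,0,0,0,0,0,0],[0,0,0,0,0,0,0]])

```text
time_s: 42.98
position: [519.9, -58.7, 103.2]
tool_rot: [0.001, 0.707, 0.707, 0.0]
contact_force: [-0.5, -0.3, -2.8]
opening: 34.6
```

```bash
python3 -c "
from h import *
go(519.5,-57.5,102.4);print(tool()[:3,3].round(1))
im=camera('wrist'); cv2.imwrite('pics/x.png',im)"
```

```text
d cm [ 0.12 -0.04  0.08] rot [ 0.0013  0.001  -0.0011] vel 0.003
[519.9 -58.7 103.2]
```

View pics/x.png

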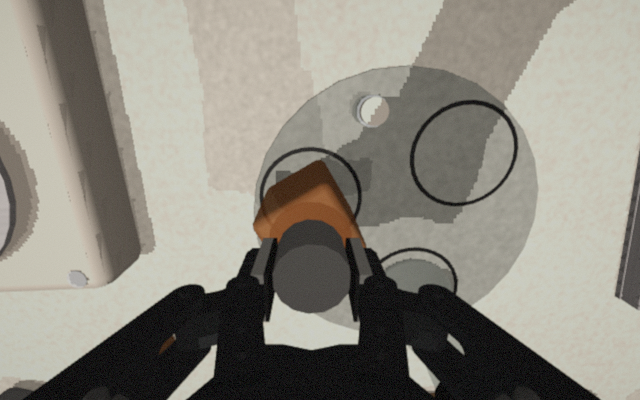

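Emit:
arm_command(motion=[[0.1,0,0.1,0,0,0,0],[0,0,0.05,0,0,0,0],[0,0,0,0,0,0,0]])

```text
time_s: 43.28
position: [520.7, -58.1, 102.7]
tool_rot: [0.002, 0.708, 0.707, 0.001]
contact_force: [0.3, -0.3, -2.4]
opening: 34.6
```

Emit:
arm_command(motion=[[0,0,0.05,0,0,0,0],[0,0,0,0,0,0,60],[0,0,0,0,0,0,100],[0,0,0,0,0,0,100],[0,0,0,0,0,0,100],[0,0,0,0,0,0,100],[0,0,0,0,0,0,100],[0,0,-2,0,0,0,100],[0,0,-3,0,0,0,100],[0,0,-3,0,0,0,100],[0,0,-2,0,0,0,100],[0,0,0,0,0,0,100]])

```text
time_s: 44.28
position: [520.4, -56.9, 204.9]
tool_rot: [0.0, 0.707, 0.707, -0.0]
contact_force: [0.5, 0.2, 0.1]
opening: 85.4
```

```bash
python3 -c "
from h import *
go(405.5,250,190);print(tool()[:3,3].round(1))
T=tool();im=camera('wrist'); cv2.imwrite('pics/y.png',im); np.save('T.npy',T)"
```

```text
d cm [ 30.69 -11.49   1.46] rot [ 0.0005  0.0006 -0.0001] vel 0.023
[520.4 -56.9 204.9]
```

View pics/y.png

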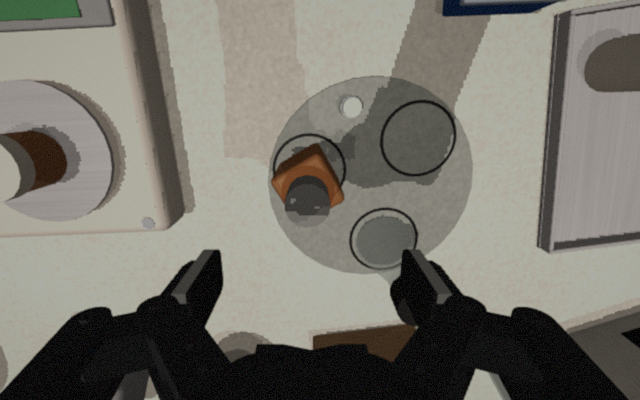

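```bash
python3 -c "
from h import *
T=np.load('T.npy'); print(watz(T,(307,201),126),watz(T,(309.5,168),8))"
```

```text
[516.79060458 -58.84409296 126.        ] [516.61712766 -57.50115768   8.        ]
```

Emit:
arm_command(motion=[[1.5,-0.5,0,0,0,0,100],[3,-1.1,0,0,0,0,100],[3.3,-1.2,0,0,0,0,100],[3.3,-1.2,0,0,0,0,100],[3.3,-1.2,0,0,0,0,100],[3.3,-1.2,0,0,0,0,100],[3.3,-1.2,0,0,0,0,100],[3.3,-1.2,0,0,0,0,100],[3,-1.1,0,0,0,0,100],[2,-0.8,0,0,0,0,100],[1,-0.4,0,0,0,0,100],[0,0,0,0,0,0,100],[0,0,0,0,0,0,100]])

```text
time_s: 45.42
position: [398.9, 255.2, 189.6]
tool_rot: [-0.002, 0.709, 0.705, -0.01]
contact_force: [1.1, -0.7, -0.1]
opening: 85.7
```

```bash
python3 -c "
from h import *
go(405.5,250,160);print(tool()[:3,3].round(1))
T=tool();im=camera('wrist'); cv2.imwrite('pics/z.png',im); np.save('T.npy',T)"
```

```text
d cm [-0.48  0.72  2.95] rot [-0.017   0.0111 -0.0048] vel 0.02
[398.9 255.2 189.6]
```

View pics/z.png

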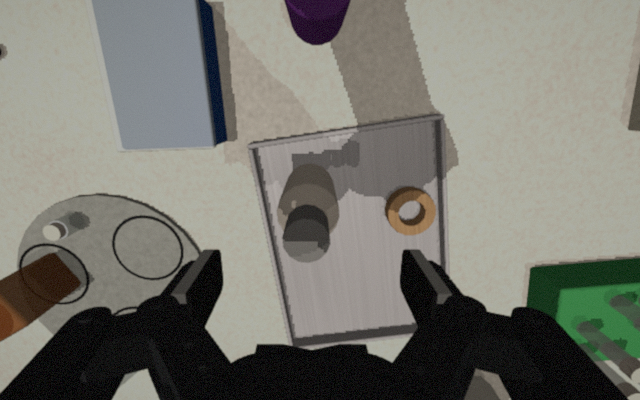

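The square bottle is back on its ring, with its cap within about 1.5 mm of the ring centre. The tall bottle is next.

Emit:
arm_command(motion=[[-0.3,0.5,0.3,-0.017,0.011,-0.005,100],[0,0.2,1,0,0,0,100],[0,0,1,0,0,0,100],[0,0,0,0,0,0,100],[0,0,0,0,0,0,100]])

```text
time_s: 45.88
position: [408.0, 244.6, 163.3]
tool_rot: [0.001, 0.711, 0.703, -0.002]
contact_force: [0.5, 0.1, -0.3]
opening: 85.1
```

```bash
python3 -c "
from h import *
go(405.5,250,117);print(tool()[:3,3].round(1))"
```

```text
d cm [ 0.56 -0.25  4.63] rot [-0.0019  0.0045 -0.0117] vel 0.023
[408.  244.6 163.3]
```

Emit:
arm_command(motion=[[0.5,-0.2,0.5,-0.002,0.004,-0.012,100],[0.1,0,1.2,0,0,0,100],[0,0,1,0,0,0,100],[0,0,0.4,0,0,0,100],[0,0,0,0,0,0,100],[0,0,0,0,0,0,100]])

```text
time_s: 46.38
position: [407.5, 250.3, 131.0]
tool_rot: [0.0, 0.708, 0.706, 0.001]
contact_force: [-0.3, -0.3, -0.4]
opening: 85.3
```

```bash
python3 -c "
from h import *
go(405.5,250,117);print(tool()[:3,3].round(1))"
```

```text
d cm [-0.03 -0.2   1.4 ] rot [ 0.0018 -0.0009 -0.0018] vel 0.004
[407.5 250.3 131. ]
```

Emit:
arm_command(motion=[[0,-0.2,0.7,0.002,0,-0.002,100],[0,0,0.5,0,0,0,100],[0,0,0,0,0,0,100],[0,0,0,0,0,0,100],[0,0,0,0,0,0,0],[0,0,0,0,0,0,0],[0,0,0,0,0,0,0],[0,0,0,0,0,0,0],[0,0,0,0,0,0,0],[0,0,0,0,0,0,0],[0,0,0,0,0,0,0],[0,0,0,0,0,0,0]])

```text
time_s: 47.38
position: [406.5, 251.3, 119.7]
tool_rot: [-0.0, 0.707, 0.707, 0.002]
contact_force: [0.4, 0.3, -0.7]
opening: 30.7
```

```bash
python3 -c "
from h import *
go(482,61,117);print(tool().round(3),get_obs()['opening'])"
```

```text
d cm [-19.03   7.54   0.22] rot [ 0.0029 -0.0035  0.0006] vel 0.003
[[-1.00000e-03  1.00000e+00  3.00000e-03  4.06468e+02]
 [ 1.00000e+00  1.00000e-03  3.00000e-03  2.51294e+02]
 [ 3.00000e-03  3.00000e-03 -1.00000e+00  1.19677e+02]
 [ 0.00000e+00  0.00000e+00  0.00000e+00  1.00000e+00]] 30.731384774748925
```

Emit:
arm_command(motion=[[0,0,-1,0,0,0,0],[0,0,-2,0,0,0,0],[0,0,-2,0,0,0,0],[-1,0.4,-0.5,0,0,0,0],[-2.5,1,0,0,0,0,0],[-3,1.2,0,0,0,0,0],[-3,1.2,0,0,0,0,0],[-3,1.2,0,0,0,0,0],[-2.5,1,0,0,0,0,0],[-1.5,0.7,0,0,0,0,0],[-0.8,0.4,0,0,0,0,0],[0,0,0,0,0,0,0],[0,0,0,0,0,0,0]])

```text
time_s: 48.47
position: [478.8, 64.7, 177.6]
tool_rot: [0.0, 0.706, 0.708, 0.0]
contact_force: [0.1, 0.0, -2.7]
opening: 30.9
```

```bash
python3 -c "
from h import *
go(482.5,61.7,122.7);print(tool()[:3,3].round(1),get_obs()['opening'])"
```

```text
d cm [-0.3   0.36  5.49] rot [ 0.0009 -0.0005  0.0022] vel 0.018
[478.8  64.7 177.6] 30.857592590847332
```

Emit:
arm_command(motion=[[-0.3,0.3,0.8,0,0,0.002,0],[0,0,1.2,0,0,0,0],[0,0,1.2,0,0,0,0],[0,0,0.9,0,0,0,0],[0,0,0,0,0,0,0],[0,0,0,0,0,0,0]])

```text
time_s: 48.97
position: [480.1, 68.6, 133.2]
tool_rot: [-0.002, 0.703, 0.712, 0.001]
contact_force: [-0.1, -0.7, -2.3]
opening: 30.5
```

```bash
python3 -c "
from h import *
go(482.5,61.7,122.7);print(tool()[:3,3].round(1),get_obs()['opening'])"
```

```text
d cm [-0.7   0.23  1.04] rot [-0.0007 -0.0036  0.0125] vel 0.024
[480.1  68.6 133.2] 30.46607822025939
```

Emit:
arm_command(motion=[[-0.5,0.2,0,0,-0.004,0.012,0],[-0.2,0,0.4,0,0,0,0],[0,0,0.2,0,0,0,0],[0,0,0,0,0,0,0],[0,0,0,0,0,0,0]])

```text
time_s: 49.38
position: [483.0, 62.6, 127.5]
tool_rot: [0.0, 0.706, 0.708, 0.0]
contact_force: [0.4, 0.3, -2.3]
opening: 30.5
```

```bash
python3 -c "
from h import *
go(482.5,61.7,122.7);print(tool()[:3,3].round(1),get_obs()['opening'])"
```

```text
d cm [-0.09 -0.06  0.48] rot [ 0.0013 -0.0001  0.0021] vel 0.003
[483.   62.6 127.5] 30.540920840379034
```

Emit:
arm_command(motion=[[-0.1,0,0.3,0,0,0.002,0],[0,0,0.15,0,0,0,0],[0,0,0,0,0,0,0],[0,0,0,0,0,0,0]])

```text
time_s: 49.72
position: [483.5, 61.3, 123.2]
tool_rot: [0.001, 0.707, 0.707, 0.001]
contact_force: [-0.1, -0.1, -2.2]
opening: 30.7
```

```bash
python3 -c "
from h import *
go(482.5,61.7,122.7);print(tool()[:3,3].round(1))
im=camera('wrist'); cv2.imwrite('pics/aa.png',im)"
```

```text
d cm [ 0.04 -0.1   0.05] rot [ 0.0027 -0.0003 -0.0008] vel 0.002
[483.5  61.3 123.2]
```

View pics/aa.png

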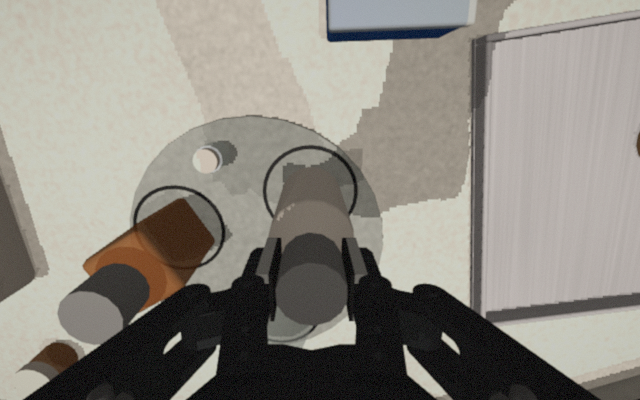

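Emit:
arm_command(motion=[[0,0,0.1,0,0,0,0],[0,0,0.03,0,0,0,0],[0,0,0,0,0,0,0],[0,0,0,0,0,0,60],[0,0,0,0,0,0,100],[0,0,0,0,0,0,100],[0,0,0,0,0,0,100],[0,0,0,0,0,0,100],[0,0,0,0,0,0,100],[0,0,-2,0,0,0,100],[0,0,-3,0,0,0,100],[0,0,-3,0,0,0,100],[0,0,-3,0,0,0,100],[0,0,0,0,0,0,100]])

```text
time_s: 50.93
position: [483.3, 61.4, 235.5]
tool_rot: [0.0, 0.707, 0.707, -0.0]
contact_force: [0.3, 0.5, 0.4]
opening: 85.6
```

```bash
python3 -c "
from h import *
T=tool();im=camera('wrist'); cv2.imwrite('pics/bb.png',im); np.save('T.npy',T); print(T[:3,3])"
```

```text
[483.30909797  61.36872874 235.51953028]
```

View pics/bb.png

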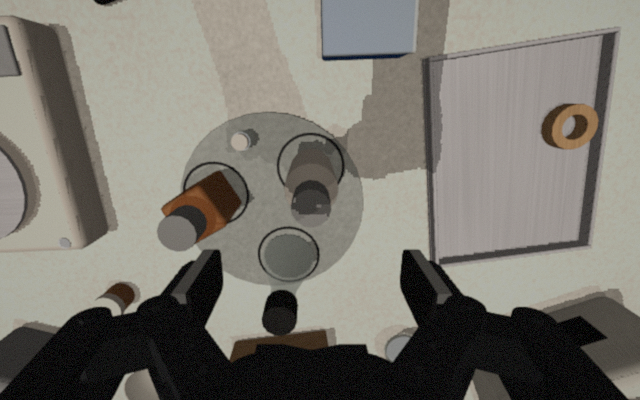

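All three stand on their rings. I move the arm back toward the side, out of the top view, for a final check.

Emit:
arm_command(motion=[[2,-0.3,-0.5,0,0,0,100],[3,-0.5,0,0,0,0,100],[4,-0.6,0,0,0,0,100],[4,-0.6,0,0,0,0,100],[4,-0.6,0,0,0,0,100],[4,-0.6,-0.3,0,0,0,100],[4,-0.6,-0.3,0,0,0,100],[4,-0.6,-0.3,0,0,0,100],[4,-0.3,-0.3,0,0,0,100],[3,0,-0.3,0,0,0,100],[1,0,0,0,0,0,100],[0,0,0,0,0,0,100]])

```text
time_s: 51.98
position: [428.6, 441.0, 236.6]
tool_rot: [-0.002, 0.711, 0.703, -0.012]
contact_force: [0.5, -0.1, -0.2]
opening: 85.4
```

```bash
python3 -c "
from h import *
im=camera('top'); 
cv2.imwrite('pics/cc1.png',cv2.resize(im[110:240,260:420],None,fx=5,fy=4.6,interpolation=cv2.INTER_CUBIC)[:600])
show(im,'cc2',np.s_[110:270,410:540],3.5)
im=camera('scene'); show(im,'cc3',np.s_[80:360,150:500],2)
print(tool()[:3,3])"
```

```text
[429.27268253 437.17939233 236.65168981]
```

View pics/cc1.png

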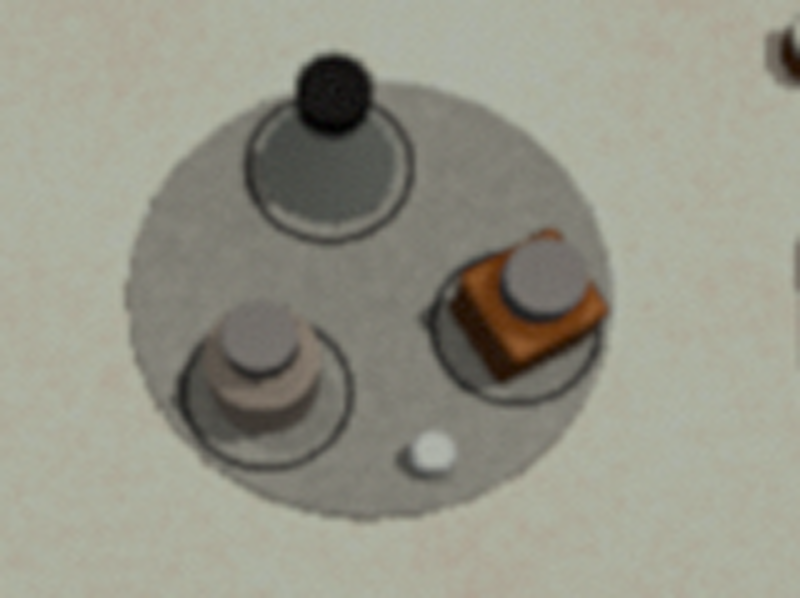

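View pics/cc2.png

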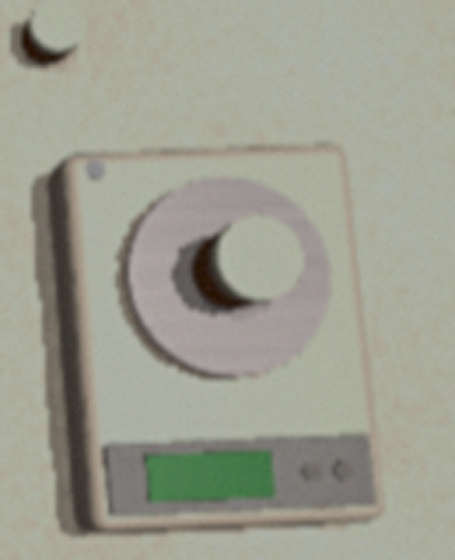

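View pics/cc3.png

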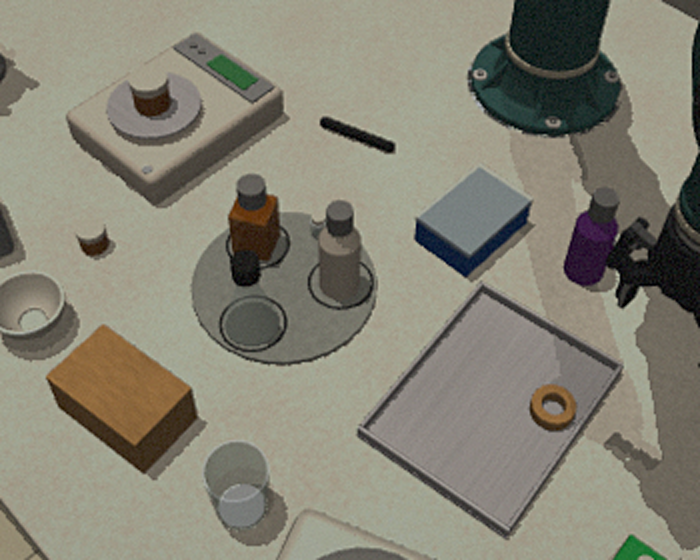

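```bash
python3 -c "
from h import *
f=lambda a,b:((a+.5)/3.5-.5+410,(b+.5)/3.5-.5+110)
print(atz('top',f(260,257),122),atz('top',f(229,277),72))
g=lambda a,b:((a+.5)/5-.5+260,(b+.5)/4.6-.5+110)
print(atz('top',g(334,94),136),atz('top',g(262,336),153),atz('top',g(545,277),126))
print(get_obs()['joint_vel'].round(3)); print(job_done())"
```

```text
[ 492.74550798 -303.04890702  122.        ] [ 489.0522968  -303.57019993   72.        ]
[603.08212991  30.60065216 136.        ] [486.37418197  60.06675279 153.        ] [519.49662847 -59.02216989 126.        ]
[ 0.028 -0.023  0.037  0.026  0.011  0.009 -0.001]
the job is handed in; nothing more can be done
None
```

I moved the tall bottle, flask and square bottle into the side tray, where all three stood upright. I then set the jar on the balance pan and put each vessel back on its own ring. The job was handed in at about 52 s of the 149 s allowed.

- **Jar:** it stands 2–4 mm from the pan centre. The wrist camera gave about 2 mm and the top camera about 4 mm.
- **Vessels:** all three are upright. The top camera puts them within about 4 mm of their ring centres, the largest offset being the tall bottle in x. The wrist view put the square bottle within about 1.5 mm; I did not measure the other two from the wrist at the end.
- **Bystanders:** the vial looks the same in the top view as at the start. The tape roll looks untouched in the scene view, though I did not measure it again. The purple bottle and the small jar were not touched.

The wrist force read only a few newtons in every report, and no check failed.

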